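# Book in a monitor and weed out its stand's binding casters

## Robot

A 6-joint arm with a two-finger parallel gripper is mounted at the origin on the work surface. World frame = base frame: x ahead of the robot, y to its left, z up, the work surface at z = 0. Lengths are in mm, angles in rad, forces in N, time in s.
With the tool pointing down it reaches from about 325 to 900 mm from the base axis. Payload 3.5 kg.
Tool frame: the origin (TCP) lies between the finger pads; the fingertips stand 22 mm ahead of it and the grasp point (between the pads) lies 3 mm ahead of it; y points along the fingers, x is the direction in which the jaws open and shut, and the axes are right-handed (so a half turn about y gives the same grasp; the last joint's range is limited). The gripper opens to 85 mm and grips with 20 to 120 N. Pads are 22 mm wide; open, the fingers measure 114 mm over their backs; the gripper's body (76 mm by 85 mm) begins 54 mm behind the grasp point. The pads swing forward as they close: fully open they stand 13 mm farther back than shut.
Start: joints at [1.025, 0.276, -0.026, 1.268, 0, 1.467], TCP at [267.8, 564.717, 253.313] pointing down, gripper open.
Joint ranges: [-3.12, 3.12], [-0.85, 1.88], [-1.08, 1.24], [-1.95, 2.15], [-1.57, 1.53], [-3.14, 3.14]. Speed limits (rad/s): [2.57, 2.57, 3.14, 3.14, 3.14, 3.14].

## Interface

Orientations are given as a unit quaternion [w, x, y, z].
In Python, from bench import sensors, eyes, order gives the robot as it stands.
- The arm moves only by the tool drive_tool, never from a script. Its argument "moves" is a list of rows, each an object with "dp": the shift along the world's x, y, z in cm, a list of three; "rotation": the turn, a rotation vector about the world's x, y, z in degrees, a list of three; "fingers": the finger opening in cm, from 0 to 8.54. A call has 1 to 8 rows; each row shifts and turns the commanded pose from where the row before left it; what a row does not reach is not made up. A row lasts 1/12 s, in which the tool goes at most 41.7 mm and 7.16 degrees, less where a joint would pass 70% of its speed; a pose out of reach is approached as far as the arm can. A call with a gripper value outside its range is refused whole. The fingers move at their own pace and stop on an object; the grip force is fixed at half the most. Time passes only in rows, so rows that do not move let the fingers close. It gives the time, the measured TCP pose, the force and the opening at its end, in the units of the state.
- sensors.observe(): the state, without advancing time (a new reading comes with each control period).
- eyes.read_camera(name): name is "scene" or "top"; returns a dict with "color" (420x560x3 uint8, red, green, blue), "intrinsics" (3x3 intrinsics, pixels), "R" (3x3) and "t" (3): a world point X has camera coordinates R X + t. Camera axes: x right, y down, z forward; pixel columns grow to the right and rows downward; lengths in mm; the calibration is good to about 2 mm. A picture is of the moment at which its call begins. There is no depth.
- order.finish_job(): hands the job in, once; it reports no verdict.
The state is a dict: "clock": time; "qpos": joint angles; "dq": joint speeds; "joint_torque": joint torques, N m; "ee_pos": TCP position; "tcp_rot": TCP orientation; "contact_force": force on the tool from outside, world axes, zero at the start; "torque": the same for the moment, N m; "opening": finger opening in mm.
Only numpy, scipy, OpenCV 4.12 (cv2) and the standard library are available. Lean on these libraries where they do the work, as an engineer would, in place of code of your own. Each camera call takes 0.05 s, during which the arm holds its last target.

## Task

Open the service job by scanning the barcode label on the back of the patient monitor: hold the scanner steady and square to the label for a good second, its window about 10 cm away, then lay it back on its blue mat. After that give every caster wheel in the plywood rack a good spin on its axle, half a turn or more; lift out those that bind or stick and put them in the red scrap bin, and leave the ones that run freely seated in the rack. Do not disturb the other things on the bench.

Things in the scene. Friction and masses are not known exactly. Their poses are not given: they have to be found in the camera images.
- scanner_centre (a point): centre of the hand-held barcode scanner: a dark grey bar 140 mm long (its x), 42 mm wide (y), 32 mm high (z), 130 g, with a black nose and a dark red window at its +x end and a light round trigger button on top; it lies flat on the blue mat, centre 16 mm above the mat. Its beam leaves the window along +x (always on, nothing to press)
- scanner_aim (a point): the point on the scanner's beam 100 mm in front of the window's middle (the window is 70 mm, this point 170 mm from the scanner's centre along its x)
- label: white asset label with black bars, 64 x 36 mm, stuck on the sloping back of the cream patient monitor on the right of the bench. Origin at its centre; z points straight out of the label (about 40 deg above level), y runs along its long side. The monitor is fixed, 250 mm wide, 150 mm deep, 190 mm high, the label's centre about 137 mm above the bench
- mat: dark blue rubber mat where the scanner is kept, 190 (x) x 120 (y) x 3 mm, fixed; origin at the centre of its underside
- rack: plywood rack, a fixed block 256 (x) x 166 (y) x 40 mm high, with six square sockets in three columns along x (88 mm apart) and two rows along y (86 mm apart); origin at the centre of its underside. Casters stand in some of the sockets, wheel up; which sockets are filled varies
- bin: red open scrap bin, 210 (x) x 190 (y) x 100 mm high, walls 4 mm, 0.9 kg, loose; origin at the centre of its underside
- caster_a_axle (a point): centre of the wheel of caster a, on its axle (None if absent). Casters all look alike, about 190 g, parked wheel up (z up). Wheel 50 mm across, 20 mm wide, white mark across the tread, in a steel fork: two legs 30 mm over their outsides (along the caster's y = the axle), 22 mm broad, from a round crown on the rack to 10 mm above the axle. A sound wheel turns at a touch and runs on; a bad one will not turn, or jams within 70 deg
- wheel_a (a joint): angle of wheel a on its axle, rad (several turns add up); grows when the top of the wheel moves towards the caster's +x; starts within 0.3 of 0 (white mark near the top)
- caster_b_axle (a point): centre of the wheel of caster b, on its axle, same as caster a. Parked, the axle is 81 mm and the top of the wheel 106 mm above the bench. The square 20 mm stem reaches 71 mm below the axle, 30 mm of it loose in the socket (1 mm play each side), so a caster lifts straight out
- wheel_b (a joint): angle of wheel b on its axle, rad (several turns add up); grows when the top of the wheel moves towards the caster's +x; starts within 0.3 of 0 (white mark near the top)
- caster_c_axle (a point): centre of the wheel of caster c, on its axle, same as caster a. The axle stands 14 mm from the stem's middle, along the caster's x
- wheel_c (a joint): angle of wheel c on its axle, rad (several turns add up); grows when the top of the wheel moves towards the caster's +x; starts within 0.3 of 0 (white mark near the top)
- caster_d_axle (a point): centre of the wheel of caster d, on its axle, same as caster a
- wheel_d (a joint): angle of wheel d on its axle, rad (several turns add up); grows when the top of the wheel moves towards the caster's +x; starts within 0.3 of 0 (white mark near the top)
- caster_e_axle (a point): centre of the wheel of caster e, on its axle, same as caster a
- wheel_e (a joint): angle of wheel e on its axle, rad (several turns add up); grows when the top of the wheel moves towards the caster's +x; starts within 0.3 of 0 (white mark near the top)
- caster_f_axle (a point): centre of the wheel of caster f, on its axle, same as caster a
- wheel_f (a joint): angle of wheel f on its axle, rad (several turns add up); grows when the top of the wheel moves towards the caster's +x; starts within 0.3 of 0 (white mark near the top)
- oil_can: bystander: aluminium can, 52 mm across, 100 mm high, between rack and bin, farther back. Others: a clear jar (60 mm across and high) just in front of the rack; a screwdriver, a wrench, a white bottle and a light blue box, all beyond the rack and the bin
Not all that is in view belongs to the job. Leave any purple, turquoise or yellow look-alike of the part that bears caster_e_axle alone.

How it is judged (in metres and radians):
On the way, in this order (a step that is already met when the one before it is completed fails the run):
1. the scanner is held still, its beam on the label (within 20 mm of its centre, within 0.35 rad of square) and its window 60 to 140 mm from it, for 0.8 s (x of scanner_aim in the frame of label between -0.02 and 0.02 m and y of scanner_aim in the frame of label between -0.02 and 0.02 m and z of scanner_aim in the frame of label between -0.04 and 0.04 m and angle between the x axis of scanner and the z axis of label, either way round below 0.35 rad and linear speed of scanner below 0.03 m/s and angular speed of scanner below 0.2 rad/s), for 0.8 s.
2. the scanner lies on the blue mat again, released (x of scanner_centre in the frame of mat between -0.085 and 0.085 m and y of scanner_centre in the frame of mat between -0.06 and 0.06 m and height (world z) of scanner_centre below 0.03 m and contact force between the fingers and scanner below 0.1 N), for 0.2 s.
3. every wheel that runs freely has been spun (its angle past 2.5 rad either way; a binding wheel is one whose bearing lies over 0.5 mm off its axle) ((not (distance between caster_a_axle and caster_a_bearing below 0.0005 m) or value of joint wheel_a above 2.5 rad or value of joint wheel_a below -2.5 rad) and (not (distance between caster_b_axle and caster_b_bearing below 0.0005 m) or value of joint wheel_b above 2.5 rad or value of joint wheel_b below -2.5 rad) and (not (distance between caster_c_axle and caster_c_bearing below 0.0005 m) or value of joint wheel_c above 2.5 rad or value of joint wheel_c below -2.5 rad) and (not (distance between caster_d_axle and caster_d_bearing below 0.0005 m) or value of joint wheel_d above 2.5 rad or value of joint wheel_d below -2.5 rad) and (not (distance between caster_e_axle and caster_e_bearing below 0.0005 m) or value of joint wheel_e above 2.5 rad or value of joint wheel_e below -2.5 rad) and (not (distance between caster_f_axle and caster_f_bearing below 0.0005 m) or value of joint wheel_f above 2.5 rad or value of joint wheel_f below -2.5 rad)), for 0.1 s.
At the end, for the whole second after the job is handed in: Scanner flat on the mat (centre over it), released; every free wheel past 2.5 rad either way, its caster upright in its socket (axle 74 to 88 mm high, 0.12 rad); every binding caster's wheel within the bin's walls, axle under 120 mm above its underside, at rest (all of step 2 and all of step 3 and ((distance between caster_a_axle and caster_a_bearing below 0.0005 m and height (world z) of caster_a_axle between 0.074 and 0.088 m and angle between caster_a_axle's own z axis and vertical below 0.12 rad and x of caster_a_axle in the frame of rack between -0.12 and 0.12 m and y of caster_a_axle in the frame of rack between -0.08 and 0.08 m) or (not (distance between caster_a_axle and caster_a_bearing below 0.0005 m) and x of caster_a_axle in the frame of bin between -0.105 and 0.105 m and y of caster_a_axle in the frame of bin between -0.095 and 0.095 m and z of caster_a_axle in the frame of bin below 0.12 m and linear speed of caster_a below 0.03 m/s)) and ((distance between caster_b_axle and caster_b_bearing below 0.0005 m and height (world z) of caster_b_axle between 0.074 and 0.088 m and angle between caster_b_axle's own z axis and vertical below 0.12 rad and x of caster_b_axle in the frame of rack between -0.12 and 0.12 m and y of caster_b_axle in the frame of rack between -0.08 and 0.08 m) or (not (distance between caster_b_axle and caster_b_bearing below 0.0005 m) and x of caster_b_axle in the frame of bin between -0.105 and 0.105 m and y of caster_b_axle in the frame of bin between -0.095 and 0.095 m and z of caster_b_axle in the frame of bin below 0.12 m and linear speed of caster_b below 0.03 m/s)) and ((distance between caster_c_axle and caster_c_bearing below 0.0005 m and height (world z) of caster_c_axle between 0.074 and 0.088 m and angle between caster_c_axle's own z axis and vertical below 0.12 rad and x of caster_c_axle in the frame of rack between -0.12 and 0.12 m and y of caster_c_axle in the frame of rack between -0.08 and 0.08 m) or (not (distance between caster_c_axle and caster_c_bearing below 0.0005 m) and x of caster_c_axle in the frame of bin between -0.105 and 0.105 m and y of caster_c_axle in the frame of bin between -0.095 and 0.095 m and z of caster_c_axle in the frame of bin below 0.12 m and linear speed of caster_c below 0.03 m/s)) and ((distance between caster_d_axle and caster_d_bearing below 0.0005 m and height (world z) of caster_d_axle between 0.074 and 0.088 m and angle between caster_d_axle's own z axis and vertical below 0.12 rad and x of caster_d_axle in the frame of rack between -0.12 and 0.12 m and y of caster_d_axle in the frame of rack between -0.08 and 0.08 m) or (not (distance between caster_d_axle and caster_d_bearing below 0.0005 m) and x of caster_d_axle in the frame of bin between -0.105 and 0.105 m and y of caster_d_axle in the frame of bin between -0.095 and 0.095 m and z of caster_d_axle in the frame of bin below 0.12 m and linear speed of caster_d below 0.03 m/s)) and ((distance between caster_e_axle and caster_e_bearing below 0.0005 m and height (world z) of caster_e_axle between 0.074 and 0.088 m and angle between caster_e_axle's own z axis and vertical below 0.12 rad and x of caster_e_axle in the frame of rack between -0.12 and 0.12 m and y of caster_e_axle in the frame of rack between -0.08 and 0.08 m) or (not (distance between caster_e_axle and caster_e_bearing below 0.0005 m) and x of caster_e_axle in the frame of bin between -0.105 and 0.105 m and y of caster_e_axle in the frame of bin between -0.095 and 0.095 m and z of caster_e_axle in the frame of bin below 0.12 m and linear speed of caster_e below 0.03 m/s)) and ((distance between caster_f_axle and caster_f_bearing below 0.0005 m and height (world z) of caster_f_axle between 0.074 and 0.088 m and angle between caster_f_axle's own z axis and vertical below 0.12 rad and x of caster_f_axle in the frame of rack between -0.12 and 0.12 m and y of caster_f_axle in the frame of rack between -0.08 and 0.08 m) or (not (distance between caster_f_axle and caster_f_bearing below 0.0005 m) and x of caster_f_axle in the frame of bin between -0.105 and 0.105 m and y of caster_f_axle in the frame of bin between -0.095 and 0.095 m and z of caster_f_axle in the frame of bin below 0.12 m and linear speed of caster_f below 0.03 m/s))); the robot touches nothing.
It fails at once if a bystander (screwdriver, wrench, bottle, can, jar or light blue box) is moved more than 40 mm (distance of any of screwdriver, wrench, cleaner, oil_can, bolt_jar, glove_box from where it was at the start of the episode above 0.04 m).
It fails at once if the scrap bin is tipped over (angle between bin's own z axis and vertical above 0.5 rad).
Of caster_a, caster_b, caster_c, caster_d, caster_e, caster_f only 5 to 6 are there at a start; the rules pass over those that are not, and their reading is None.
At some moment in a run one of scanner, bin may be knocked a few centimetres aside while the robot is not near it.
It also fails if it takes over 210 s, if anything falls off the work surface, if the arm or the gripper's body presses on something with over 40 N, if the wrist force passes 120 N, or if a joint passes its speed limit or range.

## Working session

There is one attempt and no reset: what is moved stays moved. The work goes in short steps, Python scripts to look and compute and a tool call to move; the robot and the scene stay as the last step left them, time stands still between calls to the robot, and variables do not carry over. Pictures are saved under pics/ and viewed, and the job is handed in when it is done.

Besides the shell and the picture viewer there is one more tool, called after "Emit:" by a JSON object that holds its "api" and its "payload". drive_tool: Moves the arm, as the interface text tells. Its arguments: {"type":"object","properties":{"moves":{"type":"array","items":{"type":"object","properties":{"dp":{"type":"array","items":{"type":"number"}},"rotation":{"type":"array","items":{"type":"number"}},"fingers":{"type":"number"}}}}},"required":["moves"]}

```bash
ls -R . | head -30; mkdir -p pics
python3 - <<'E'
from bench import sensors, eyes, order
import cv2
print(sensors.observe())
for n in ("scene","top"):
    c=eyes.read_camera(n); cv2.imwrite(f"pics/{n}0.png",c["color"][:,:,::-1]); print(n,c["intrinsics"],c["R"],c["t"])
E
```

```text
.:
pics

./pics:
{'clock': 0.0, 'qpos': array([ 1.02459535e+00,  2.77173251e-01, -2.78915416e-02,  1.26799698e+00,
        3.00749526e-05,  1.46739516e+00]), 'dq': array([ 0.00023392, -0.00047511, -0.00018656,  0.00130424, -0.00022232,
       -0.0012339 ]), 'joint_torque': array([ 3.32835634e-05, -4.45508730e+01,  2.95204014e+01,  1.63582916e-02,
        3.95821394e-05,  4.61282895e-06]), 'ee_pos': array([267.41510041, 564.09351024, 252.12962887]), 'tcp_rot': array([-0.59724642,  0.59793939,  0.37727524, -0.37871967]), 'contact_force': array([-0.53925708,  0.44739024,  0.09660718]), 'torque': array([-0.04025615, -0.05488567,  0.02226529]), 'opening': 85.07368663006442}
scene [[431.47839053   0.         276.52056759]
 [  0.         431.47839053 210.19815898]
 [  0.           0.           1.        ]] [[ 0.57033971  0.82139473 -0.00482772]
 [ 0.69680688 -0.48692686 -0.52665207]
 [-0.43493998  0.2970066  -0.85006723]] [-291.17331224 -334.07840592 1430.53902461]
top [[453.93340078   0.         281.18026105]
 [  0.         453.93340078 207.19684721]
 [  0.           0.           1.        ]] [[-0.02626564 -0.99931735 -0.02597963]
 [-0.98422427  0.03040013 -0.17429405]
 [ 0.17496486  0.02099184 -0.98435087]] [  -1.22211384  537.6032202  1106.25183278]
```

View pics/scene0.png

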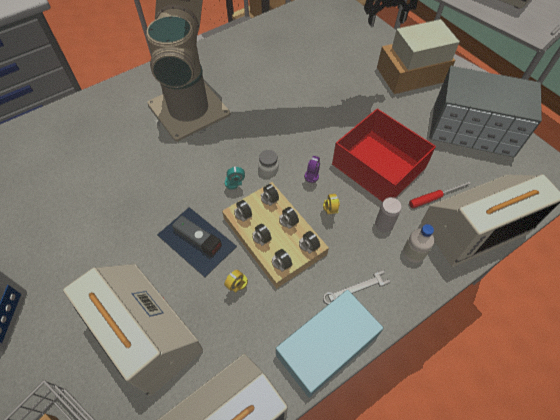

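View pics/top0.png

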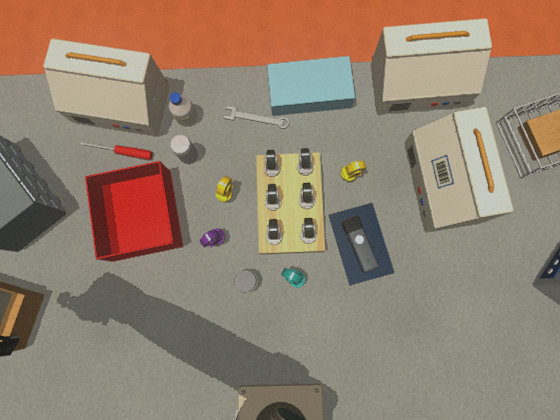

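Six casters stand in the rack (top: 271,162; 305,160; 272,196; 306,195; 273,230; 308,230). The scanner is on the blue mat (360,243) and the label is on the monitor (443,171). Yellow, purple and turquoise look-alikes stand outside the rack. Next come enlarged crops.

```bash
cat > h.py <<'E'
import numpy as np, cv2
from bench import sensors, eyes, order
from scipy.spatial.transform import Rotation as Rot
def cam(n): 
    c=eyes.read_camera(n); return c
def proj(c,X):
    X=np.atleast_2d(X); p=X@c["R"].T+c["t"]; q=p@c["intrinsics"].T; return q[:,:2]/q[:,2:]
def back(c,uv,z):
    uv=np.atleast_2d(np.array(uv,float)); d=np.c_[uv,np.ones(len(uv))]@np.linalg.inv(c["intrinsics"]).T@c["R"]
    o=-c["R"].T@c["t"]; s=(z-o[2])/d[:,2]; return o+s[:,None]*d
def crop(c,name,x0,y0,w,h,k):
    im=c["color"][y0:y0+h,x0:x0+w,::-1]; cv2.imwrite(f"pics/{name}.png",cv2.resize(im,None,fx=k,fy=k,interpolation=cv2.INTER_CUBIC))
def tri(c1,u1,c2,u2):
    P=[c["intrinsics"]@np.c_[c["R"],c["t"]] for c in (c1,c2)]
    X=cv2.triangulatePoints(P[0],P[1],np.array(u1,float).reshape(2,1),np.array(u2,float).reshape(2,1))
    return (X[:3]/X[3]).ravel()
def st():
    s=sensors.observe(); q=s["tcp_rot"]; R=Rot.from_quat([q[1],q[2],q[3],q[0]]).as_matrix()
    return s,R
E
python3 - <<'E'
from h import *
s,R=st(); print(R)
t=cam("top"); c=cam("scene")
crop(t,"t_rack",250,145,80,115,5)
crop(t,"t_scan",320,195,80,95,6)
crop(t,"t_lab",400,100,120,135,5)
crop(c,"s_rack",215,170,120,120,5)
crop(c,"s_scan",150,200,95,80,6)
crop(c,"s_lab",60,250,150,140,4)
E
```

```text
[[ 4.28450749e-01 -1.05684365e-03 -9.03564518e-01]
 [ 9.03562847e-01 -1.74974879e-03  4.28452003e-01]
 [-2.03381770e-03 -9.99997911e-01  2.05243476e-04]]
```

View pics/t_rack.png

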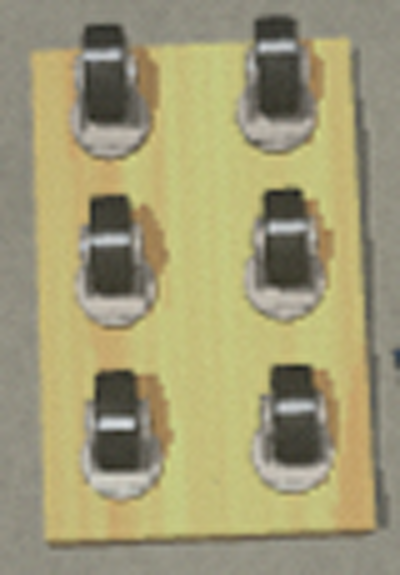

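View pics/t_scan.png

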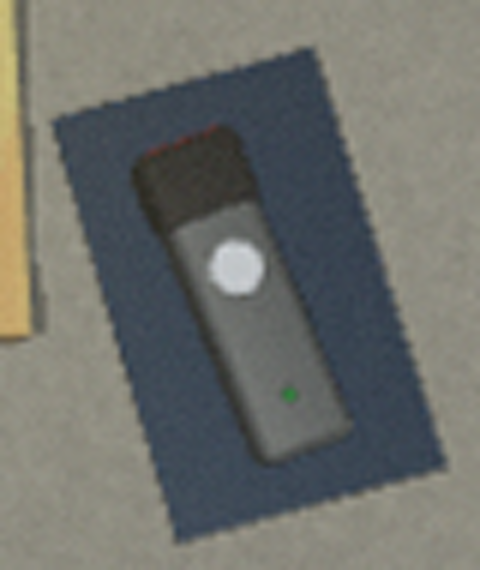

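View pics/t_lab.png

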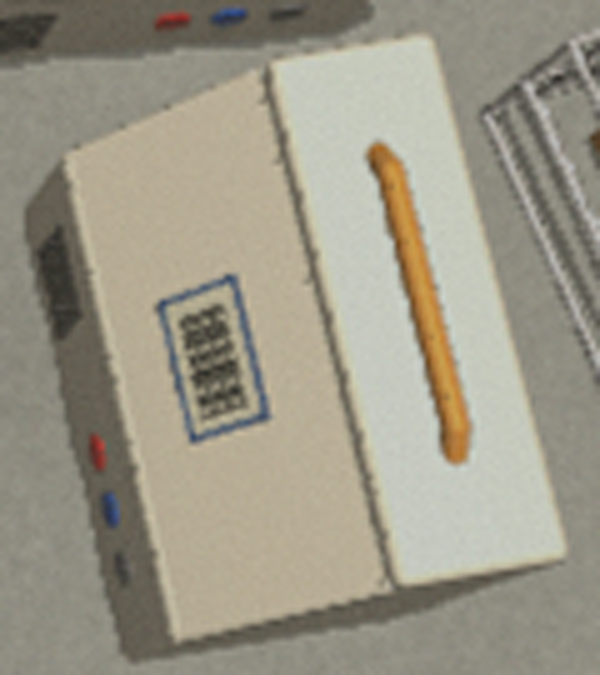

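View pics/s_rack.png

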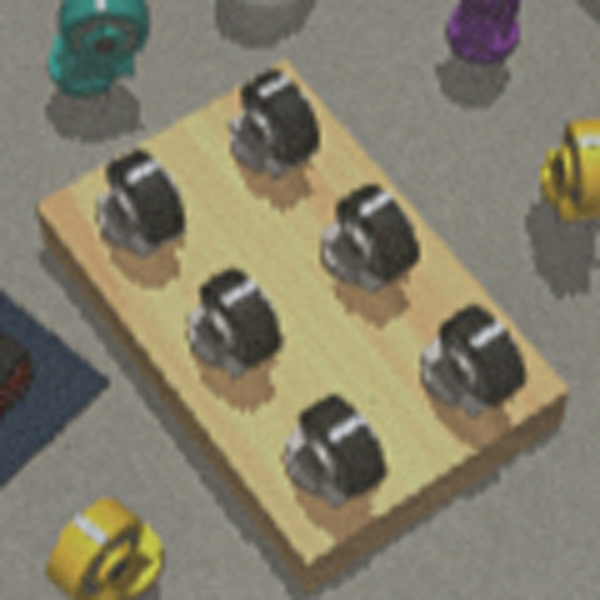

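View pics/s_scan.png

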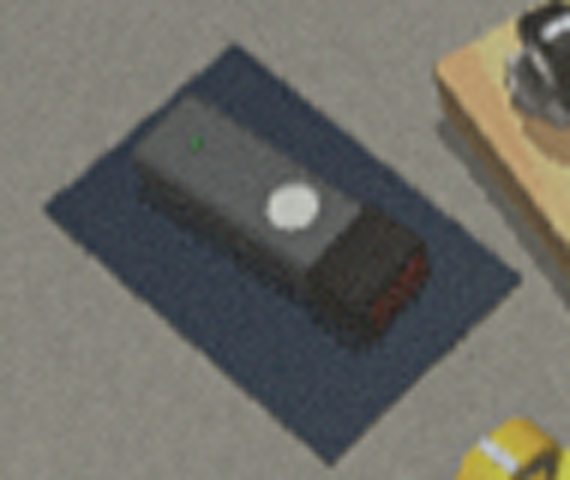

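View pics/s_lab.png

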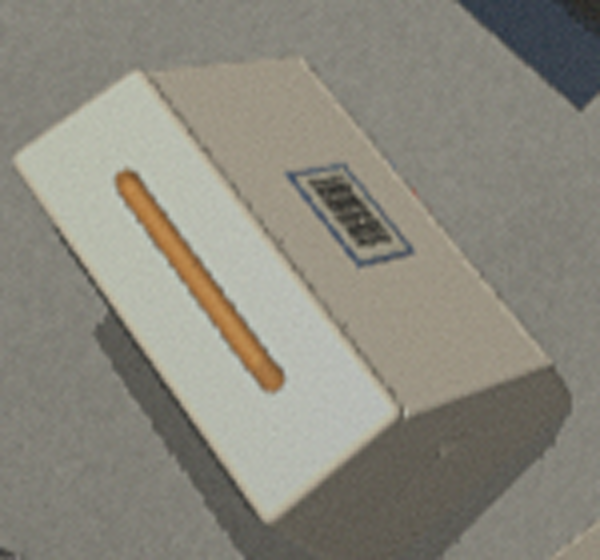

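Run:
```python
from h import *
np.set_printoptions(precision=1,suppress=True)
t=cam("top"); c=cam("scene")
T=[(431.4,160.6),(447,155),(453.8,183),(438.6,188.2)]
S=[(163,312.75),(150,316.75),(132,293.25),(145.75,291.25)]
L=np.array([tri(t,a,c,b) for a,b in zip(T,S)]); print("label",L,L.mean(0))
y=(L[2]+L[3]-L[0]-L[1]); y/=np.linalg.norm(y); x=L[1]+L[2]-L[0]-L[3]; x/=np.linalg.norm(x); n=np.cross(y,x); n/=np.linalg.norm(n)
print("sz",np.linalg.norm(L[1]-L[0]),np.linalg.norm(L[3]-L[0])); 
np.set_printoptions(precision=3,suppress=True); print("n",n,np.degrees(np.arcsin(n[2])),"y",y,"az",np.degrees(np.arctan2(n[1],n[0])))
np.set_printoptions(precision=1,suppress=True)
g=lambda p:np.array(p)/6+[320,195]
m=back(t,[g(p) for p in [(55,120),(313,48),(445,468),(178,543)]],3); print("mat",m,m.mean(0))
e=m[0]+m[1]-m[2]-m[3]; print("mat yaw",np.degrees(np.arctan2(e[1],e[0])))
s=back(t,[g(p) for p in [(140,158),(234,127),(350,425),(265,462)]],35); print("scan",s,s.mean(0)); e=s[0]+s[1]-s[2]-s[3];print(np.degrees(np.arctan2(e[1],e[0])),np.linalg.norm(e)/2)
g2=lambda p:np.array(p)/6+[150,200]
print("button",tri(t,g((237,267)),c,g2((292,207))), "led",tri(t,g((290,394)),c,g2((196,142))))
gr=lambda p:np.array(p)/5+[250,145]
r=back(t,[gr(p) for p in [(33,52),(348,40),(375,528),(47,543)]],40); print("rack",r,r.mean(0)); e=r[0]+r[1]-r[2]-r[3];print(np.degrees(np.arctan2(e[1],e[0])),np.linalg.norm(e)/2)
cr=back(t,[gr(p) for p in [(112,118),(278,112),(117,285),(286,278),(122,457),(292,450)]],50);print("crown",cr)
w=[(105,55),(277,48),(111,242),(286,226),(117,423),(294,407)]
gs=lambda p:np.array(p)/5+[215,170]
ws=[(350,430),(485,335),(240,292),(374,203),(157,178),(280,90)]
b=[(135,215),(118,182)]
for a,q in zip(w,ws): print("mark",tri(t,gr(a),c,gs(q)))
bn=back(t,[(87,178),(164,164),(181,243),(97,259)],100);print("bin",bn,bn.mean(0))
```

```text
label [[ 626.3 -381.1  121.9]
 [ 630.7 -407.6  152. ]
 [ 562.8 -416.2  154.8]
 [ 558.7 -391.5  121.4]] [ 594.6 -399.1  137.5]
sz 40.29302932552233 68.35182734499682
n [-0.097  0.769  0.632] 39.19618209116565 y [-0.99  -0.139  0.017] az 97.17655105532143
mat [[ 520.5 -141.     3. ]
 [ 549.  -255.2    3. ]
 [ 365.4 -300.1    3. ]
 [ 337.  -185.     3. ]] [ 443.  -220.3    3. ]
mat yaw 13.607184214145374
scan [[ 498.1 -173.5   35. ]
 [ 510.2 -214.    35. ]
 [ 383.4 -255.    35. ]
 [ 369.1 -218.9   35. ]] [ 440.2 -215.3   35. ]
18.659117186817582 135.00804995169858
button [ 451.  -210.9   34.9] led [ 397.3 -229.9   34.9]
rack [[ 678.1   44.2   40. ]
 [ 678.9 -120.3   40. ]
 [ 424.7 -123.4   40. ]
 [ 421.9   41.5   40. ]] [550.9 -39.5  40. ]
0.6558952063423478 255.23372274862484
crown [[638.4   3.3  50. ]
 [638.8 -82.1  50. ]
 [550.9   2.8  50. ]
 [551.8 -83.1  50. ]
 [463.    2.3  50. ]
 [464.1 -82.9  50. ]]
mark [657.7 -28.4  64. ]
mark [661.8 -50.2 161.8]
mark [561.3 -29.9  66.5]
mark [575.9 -51.4 166.8]
mark [472.3 -28.2  59.2]
mark [494.1 -51.3 167. ]
bin [[616.3 461.7 100. ]
 [645.8 270.2 100. ]
 [448.  225.3 100. ]
 [415.4 427.6 100. ]] [531.4 346.2 100. ]
```

Emit:
{"api": "drive_tool", "payload": {"moves": [{"dp": [0.86,-3.9,0],"rotation": [0,0,2.2]},{"dp": [0.86,-3.9,0],"rotation": [0,0,2.2]},{"dp": [0.86,-3.9,0],"rotation": [0,0,2.2]},{"dp": [0.86,-3.9,0],"rotation": [0,0,2.2]},{"dp": [0.86,-3.9,0],"rotation": [0,0,2.2]},{"dp": [0.86,-3.9,0],"rotation": [0,0,2.2]},{"dp": [0.86,-3.9,0],"rotation": [0,0,2.2]},{"dp": [0.86,-3.9,0],"rotation": [0,0,2.2]}]}}

```text
invalid input
```

Emit:
{"api": "drive_tool", "payload": {"moves": [{"dp": [0.86,-3.9,0],"rotation": [0,0,2.2]},{"dp": [0.86,-3.9,0],"rotation": [0,0,2.2]},{"dp": [0.86,-3.9,0],"rotation": [0,0,2.2]},{"dp": [0.86,-3.9,0],"rotation": [0,0,2.2]},{"dp": [0.86,-3.9,0],"rotation": [0,0,2.2]},{"dp": [0.86,-3.9,0],"rotation": [0,0,2.2]},{"dp": [0.86,-3.9,0],"rotation": [0,0,2.2]},{"dp": [0.86,-3.9,0],"rotation": [0,0,2.2]}]}}

```text
invalid input
```

Emit:
{"api": "drive_tool", "payload": {"moves": [{"dp": [0.86,-3.9,0],"rotation": [0,0,2.2],"fingers": 8.5},{"dp": [0.86,-3.9,0],"rotation": [0,0,2.2],"fingers": 8.5},{"dp": [0.86,-3.9,0],"rotation": [0,0,2.2],"fingers": 8.5},{"dp": [0.86,-3.9,0],"rotation": [0,0,2.2],"fingers": 8.5},{"dp": [0.86,-3.9,0],"rotation": [0,0,2.2],"fingers": 8.5},{"dp": [0.86,-3.9,0],"rotation": [0,0,2.2],"fingers": 8.5},{"dp": [0.86,-3.9,0],"rotation": [0,0,2.2],"fingers": 8.5},{"dp": [0.86,-3.9,0],"rotation": [0,0,2.2],"fingers": 8.5}]}}

```text
clock: 0.97
ee_pos: [336.4, 251.0, 253.4]
tcp_rot: [-0.532, 0.532, 0.466, -0.465]
contact_force: [1.0, -0.3, -1.1]
opening: 84.8
```

Emit:
{"api": "drive_tool", "payload": {"moves": [{"dp": [0.86,-3.9,0],"rotation": [0,0,2.2],"fingers": 8.5},{"dp": [0.86,-3.9,0],"rotation": [0,0,2.2],"fingers": 8.5},{"dp": [0.86,-3.9,0],"rotation": [0,0,2.2],"fingers": 8.5},{"dp": [0.86,-3.9,0],"rotation": [0,0,2.2],"fingers": 8.5},{"dp": [0.86,-3.9,0],"rotation": [0,0,2.2],"fingers": 8.5},{"dp": [0.86,-3.9,0],"rotation": [0,0,2.2],"fingers": 8.5},{"dp": [0.86,-3.9,0],"rotation": [0,0,2.2],"fingers": 8.5},{"dp": [0.86,-3.9,0],"rotation": [0,0,2.2],"fingers": 8.5}]}}

```text
clock: 1.63
ee_pos: [405.3, -61.3, 253.6]
tcp_rot: [-0.455, 0.455, 0.542, -0.541]
contact_force: [-0.1, 0.4, 0.2]
opening: 85.1
```

Emit:
{"api": "drive_tool", "payload": {"moves": [{"dp": [0.86,-3.9,0],"rotation": [0,0,2.2],"fingers": 8.5},{"dp": [0.86,-3.9,0],"rotation": [0,0,2.2],"fingers": 8.5},{"dp": [0.86,-3.9,-2],"rotation": [0,0,2.2],"fingers": 8.5},{"dp": [0.8,-3.5,-2],"rotation": [0,0,2.6],"fingers": 8.5},{"dp": [0,0,-2],"rotation": [0,0,2.2],"fingers": 8.5}]}}

```text
clock: 2.05
ee_pos: [441.4, -215.4, 195.1]
tcp_rot: [0.398, -0.403, -0.582, 0.584]
contact_force: [-0.3, 0.1, 0.5]
opening: 84.9
```

Run:
```python
from h import *
np.set_printoptions(precision=2,suppress=True)
s,R=st(); print(s["ee_pos"],R,s["qpos"],s["clock"])
print("jaw yaw",np.degrees(np.arctan2(R[1,0],R[0,0])))
t=cam("top");c=cam("scene"); crop(c,"s_scan1",130,150,200,150,4);crop(t,"t_scan1",280,150,140,140,5)
```

```text
[ 441.42 -215.36  195.14] [[-0.36  0.   -0.93]
 [ 0.93 -0.01 -0.36]
 [-0.01 -1.   -0.  ]] [-0.58  0.08 -0.4   1.09 -0.   -0.95] 2.05
jaw yaw 111.03901006902387
```

View pics/s_scan1.png

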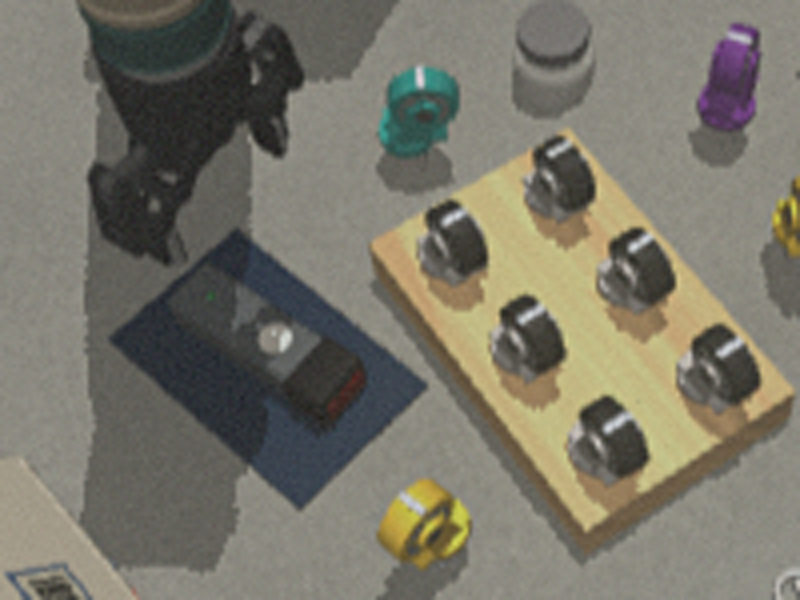

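View pics/t_scan1.png

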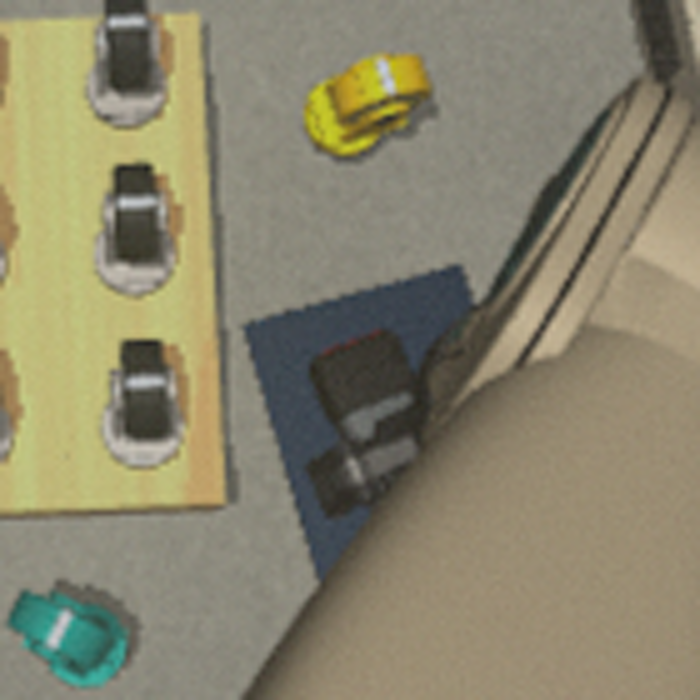

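The scanner has not moved: its button is still at scene (198.7, 234.5). The fingers straddle it, so I descend.

Emit:
{"api": "drive_tool", "payload": {"moves": [{"dp": [-0.1,0,-4],"rotation": [0,0,-1],"fingers": 8.5},{"dp": [0,0,-4],"rotation": [0,0,-1],"fingers": 8.5},{"dp": [0,0,-3.6],"rotation": [0,0,0],"fingers": 8.5},{"dp": [0,0,-2.6],"rotation": [0,0,0],"fingers": 8.5},{"dp": [0,0,-1.6],"rotation": [0,0,0],"fingers": 8.5},{"dp": [0,0,-0.6],"rotation": [0,0,0],"fingers": 8.5},{"dp": [0,0,0],"rotation": [0,0,0],"fingers": 8.5}]}}

```text
clock: 2.73
ee_pos: [436.8, -207.3, 30.2]
tcp_rot: [-0.41, 0.408, 0.577, -0.577]
contact_force: [-0.2, 0.3, 0.1]
opening: 85.3
```

Emit:
{"api": "drive_tool", "payload": {"moves": [{"dp": [0,0,0],"rotation": [0,0,0],"fingers": 3.5},{"dp": [0,0,0],"rotation": [0,0,0],"fingers": 3.5},{"dp": [0,0,0],"rotation": [0,0,0],"fingers": 3.5},{"dp": [0,0,0],"rotation": [0,0,0],"fingers": 3.5},{"dp": [0,0,0],"rotation": [0,0,0],"fingers": 3.5},{"dp": [0,0,0],"rotation": [0,0,0],"fingers": 3.5},{"dp": [0,0,0],"rotation": [0,0,0],"fingers": 3.5},{"dp": [0,0,0],"rotation": [0,0,0],"fingers": 3.5}]}}

```text
clock: 3.4
ee_pos: [439.5, -210.0, 32.7]
tcp_rot: [-0.408, 0.411, 0.577, -0.576]
contact_force: [0.3, 0.5, 5.8]
opening: 41.0
```

Emit:
{"api": "drive_tool", "payload": {"moves": [{"dp": [0,0,3],"rotation": [0,0,0],"fingers": 3.5},{"dp": [0,0,4],"rotation": [0,0,0],"fingers": 3.5},{"dp": [0,0,4],"rotation": [0,0,-6],"fingers": 3.5},{"dp": [0,0,4],"rotation": [0,0,-6.5],"fingers": 3.5},{"dp": [0,0,4],"rotation": [0,0,-6.5],"fingers": 3.5},{"dp": [1,-0.5,3.5],"rotation": [0,0,-6.5],"fingers": 3.5},{"dp": [1,-0.5,0],"rotation": [0,0,-6.5],"fingers": 3.5},{"dp": [1,-0.5,0],"rotation": [0,0,-6.5],"fingers": 3.5}]}}

```text
clock: 4.07
ee_pos: [469.7, -224.9, 260.1]
tcp_rot: [-0.575, 0.58, 0.409, -0.406]
contact_force: [-0.3, 0.1, -1.9]
opening: 40.6
```

Emit:
{"api": "drive_tool", "payload": {"moves": [{"dp": [1,-0.5,0],"rotation": [0,0,-6.5],"fingers": 3.5},{"dp": [1,-0.5,0],"rotation": [0,0,-6.5],"fingers": 3.5},{"dp": [1,-0.5,0],"rotation": [0,0,-6.5],"fingers": 3.5},{"dp": [1,-0.5,0],"rotation": [0,0,-6.5],"fingers": 3.5},{"dp": [1,-0.5,0],"rotation": [0,0,-6.5],"fingers": 3.5},{"dp": [1,-0.5,0],"rotation": [0,0,-6.5],"fingers": 3.5},{"dp": [1,-0.5,0],"rotation": [0,0,-6.5],"fingers": 3.5},{"dp": [1,-0.5,0],"rotation": [0,0,-6.5],"fingers": 3.5}]}}

```text
clock: 4.73
ee_pos: [547.8, -263.7, 255.9]
tcp_rot: [0.698, -0.698, -0.113, 0.113]
contact_force: [0.4, 0.0, -0.9]
opening: 40.9
```

Run:
```python
from h import *
np.set_printoptions(precision=2,suppress=True)
s,R=st(); print(s["ee_pos"],R,s["qpos"],s["clock"],s["opening"])
print("jaw yaw",np.degrees(np.arctan2(R[1,0],R[0,0])))
```

```text
[ 547.76 -263.7   255.92] [[ 0.95 -0.   -0.32]
 [ 0.32  0.    0.95]
 [-0.   -1.    0.  ]] [-0.56  0.25 -0.06  1.26  0.    0.69] 4.7333 40.924308530515866
jaw yaw 18.39820449876132
```

Emit:
{"api": "drive_tool", "payload": {"moves": [{"dp": [1,-0.5,0],"rotation": [0,0,-5.5],"fingers": 3.5},{"dp": [1,-0.5,0],"rotation": [0,0,-5.4],"fingers": 3.5},{"dp": [0.3,-0.2,0],"rotation": [6.61,0.87,0],"fingers": 3.5},{"dp": [0.3,-0.1,0],"rotation": [6.61,0.87,0],"fingers": 3.5},{"dp": [0.3,-0.1,0],"rotation": [6.61,0.87,0],"fingers": 3.5},{"dp": [0.2,-0.1,0],"rotation": [6.61,0.87,0],"fingers": 3.5},{"dp": [0,0,0],"rotation": [6.61,0.87,0],"fingers": 3.5},{"dp": [0,0,0],"rotation": [6.61,0.87,0],"fingers": 3.5}]}}

```text
clock: 5.4
ee_pos: [579.1, -279.6, 257.0]
tcp_rot: [0.905, -0.42, -0.031, 0.06]
contact_force: [0.7, 1.2, -2.3]
opening: 40.7
```

Run:
```python
from h import *
np.set_printoptions(precision=3,suppress=True)
t=cam("top");c=cam("scene"); crop(c,"s_scan2",60,170,200,170,4);crop(t,"t_scan2",340,100,180,150,4)
s,R=st(); print(s["ee_pos"],R,s["qpos"],s["clock"],s["opening"])
# scanner axes: jaw=tool x ~ scanner y ; scanner z=-tool y ; x = y×z
sx=np.cross(R[:,0],-R[:,1]); n=np.array([-.1,.759,.643]); print("sx",sx,"angle",np.degrees(np.arccos(-sx@n)))
cen=s["ee_pos"]+13*R[:,1]; aim=cen+170*sx; print(cen,aim,aim-[594.6,-399.1,137.5])
for cc,nm in((t,"t"),(c,"s")): print(nm,proj(cc,[cen+70*sx,cen-70*sx,aim,[594.6,-399.1,137.5]]))
```

```text
[ 577.745 -281.241  249.984] [[ 0.991 -0.087 -0.099]
 [ 0.132  0.641  0.756]
 [-0.002 -0.763  0.647]] [-0.732  0.65   0.363  1.858  0.432  0.578] 5.5 40.93181372571277
sx [ 0.099 -0.756 -0.647] angle 1.2743705426954894
[ 576.614 -272.907  240.071] [ 593.482 -401.438  130.093] [-1.118 -2.338 -7.407]
t [[417.84  170.962]
 [377.96  167.988]
 [442.261 172.782]
 [442.236 171.567]]
s [[169.439 270.893]
 [203.36  219.915]
 [146.95  304.689]
 [147.27  303.34 ]]
```

View pics/s_scan2.png

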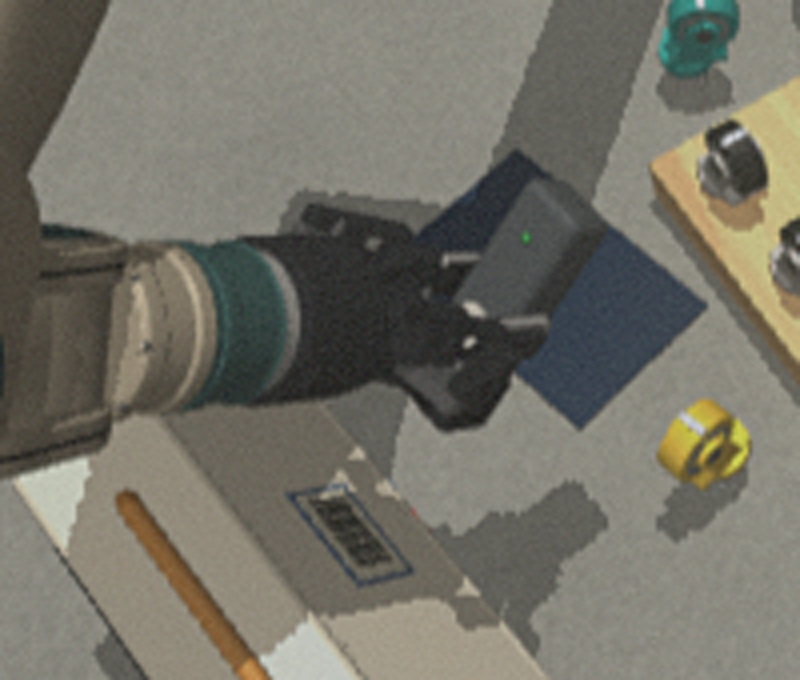

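View pics/t_scan2.png

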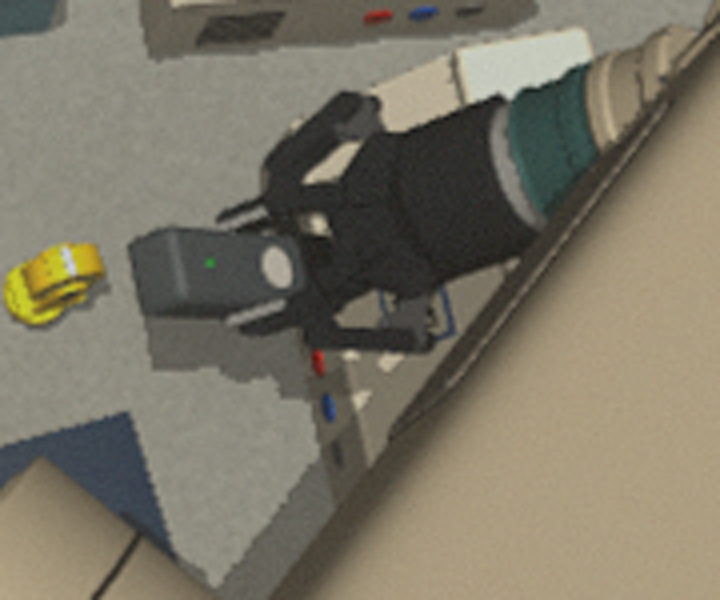

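Run:
```python
from h import *
np.set_printoptions(precision=3,suppress=True)
t=cam("top");c=cam("scene")
s,R=st(); print(s["ee_pos"],s["clock"])
sx=np.cross(R[:,0],-R[:,1]); cen=s["ee_pos"]+13*R[:,1]
a=tri(t,(392.5,165.75),c,(191.5,229.25)); b=tri(t,(409,167),c,(178,247.5)); print("led",a,cen-45*sx-16*R[:,1]);print("but",b,cen+11.6*sx-16*R[:,1])
d=b-a; print(np.linalg.norm(d),d/np.linalg.norm(d),sx)
```

```text
[ 578.468 -279.187  254.458] 5.6
led [ 573.866 -250.007  283.496] [ 574.033 -246.924  285.657]
but [ 577.995 -290.134  254.57 ] [ 579.93  -289.906  249.308]
49.6378750550674 [ 0.083 -0.808 -0.583] [ 0.104 -0.759 -0.642]
```

The triangulated button and LED agree with the tool pose to a few mm, so the beam falls on the label. I hold for about 1.3 s.

Emit:
{"api": "drive_tool", "payload": {"moves": [{"dp": [0,0,0],"rotation": [0,0,0],"fingers": 3.5},{"dp": [0,0,0],"rotation": [0,0,0],"fingers": 3.5},{"dp": [0,0,0],"rotation": [0,0,0],"fingers": 3.5},{"dp": [0,0,0],"rotation": [0,0,0],"fingers": 3.5},{"dp": [0,0,0],"rotation": [0,0,0],"fingers": 3.5},{"dp": [0,0,0],"rotation": [0,0,0],"fingers": 3.5},{"dp": [0,0,0],"rotation": [0,0,0],"fingers": 3.5},{"dp": [0,0,0],"rotation": [0,0,0],"fingers": 3.5}]}}

```text
clock: 6.27
ee_pos: [578.6, -278.6, 255.7]
tcp_rot: [0.904, -0.422, -0.03, 0.061]
contact_force: [0.4, -0.7, -1.4]
opening: 40.8
```

Emit:
{"api": "drive_tool", "payload": {"moves": [{"dp": [0,0,0],"rotation": [0,0,0],"fingers": 3.5},{"dp": [0,0,0],"rotation": [0,0,0],"fingers": 3.5},{"dp": [0,0,0],"rotation": [0,0,0],"fingers": 3.5},{"dp": [0,0,0],"rotation": [0,0,0],"fingers": 3.5},{"dp": [0,0,0],"rotation": [0,0,0],"fingers": 3.5},{"dp": [0,0,0],"rotation": [0,0,0],"fingers": 3.5},{"dp": [0,0,0],"rotation": [0,0,0],"fingers": 3.5},{"dp": [0,0,0],"rotation": [0,0,0],"fingers": 3.5}]}}

```text
clock: 6.93
ee_pos: [578.6, -278.7, 255.6]
tcp_rot: [0.904, -0.422, -0.03, 0.06]
contact_force: [0.2, -0.5, -2.1]
opening: 41.0
```

Run:
```python
from h import *
np.set_printoptions(precision=3,suppress=True)
s,R=st(); print(s["ee_pos"],s["clock"],s["dq"])
sx=np.cross(R[:,0],-R[:,1]); aim=s["ee_pos"]+13*R[:,1]+170*sx;n=np.array([-.1,.759,.643])
d=aim-[594.6,-399.1,137.5]; y=np.array([-.99,-.139,0]); print("along n",d@n,"y",d@y,"x",d@np.cross(y,n),np.arccos(-sx@n))
```

```text
[ 578.607 -278.698  255.643] 6.9333 [-0.002 -0.001  0.    -0.     0.001  0.001]
along n -1.0127818698794602 y -0.8283826609758117 x 0.5700106606539131 0.022408648628456058
```

Emit:
{"api": "drive_tool", "payload": {"moves": [{"dp": [0,0,0],"rotation": [-6.61,-0.87,0],"fingers": 3.5},{"dp": [-0.3,0.1,0],"rotation": [-6.61,-0.87,0],"fingers": 3.5},{"dp": [-0.3,0.2,0],"rotation": [-6.61,-0.87,0],"fingers": 3.5},{"dp": [-0.3,0.2,0],"rotation": [-6.61,-0.87,0],"fingers": 3.5},{"dp": [-0.5,0.2,0],"rotation": [-6.61,-0.87,0],"fingers": 3.5},{"dp": [-0.5,0.3,0],"rotation": [-6.61,-0.87,0],"fingers": 3.5},{"dp": [-1,0.5,0],"rotation": [0,0,6.5],"fingers": 3.5},{"dp": [-1,0.5,0],"rotation": [0,0,6.5],"fingers": 3.5}]}}

```text
clock: 7.6
ee_pos: [538.7, -256.3, 256.4]
tcp_rot: [0.695, -0.695, -0.131, 0.13]
contact_force: [-0.4, 0.0, -0.8]
opening: 41.0
```

Emit:
{"api": "drive_tool", "payload": {"moves": [{"dp": [-1,0.5,0],"rotation": [0,0,6.5],"fingers": 3.5},{"dp": [-1,0.5,0],"rotation": [0,0,6.5],"fingers": 3.5},{"dp": [-1,0.5,0],"rotation": [0,0,6.5],"fingers": 3.5},{"dp": [-1,0.5,0],"rotation": [0,0,6.5],"fingers": 3.5},{"dp": [-1,0.5,0],"rotation": [0,0,6.5],"fingers": 3.5},{"dp": [-1,0.5,0],"rotation": [0,0,6.5],"fingers": 3.5},{"dp": [-1,0.5,0],"rotation": [0,0,6.5],"fingers": 3.5},{"dp": [-1,0.4,0],"rotation": [0,0,6.5],"fingers": 3.5}]}}

```text
clock: 8.27
ee_pos: [458.7, -218.8, 255.7]
tcp_rot: [0.568, -0.567, -0.421, 0.421]
contact_force: [-0.3, 0.1, -1.9]
opening: 41.2
```

Emit:
{"api": "drive_tool", "payload": {"moves": [{"dp": [-1,0.4,0],"rotation": [0,0,6.5],"fingers": 3.5},{"dp": [-1,0.4,0],"rotation": [0,0,6.5],"fingers": 3.5},{"dp": [0,0,-4],"rotation": [0,0,6.5],"fingers": 3.5},{"dp": [0,0,-4],"rotation": [0,0,6.5],"fingers": 3.5},{"dp": [0,0,-4],"rotation": [0,0,6.5],"fingers": 3.5},{"dp": [0,0,-2],"rotation": [0,0,4],"fingers": 3.5},{"dp": [0,0,0],"rotation": [0,0,0],"fingers": 3.5}]}}

```text
clock: 8.85
ee_pos: [435.1, -208.5, 110.7]
tcp_rot: [-0.413, 0.405, 0.577, -0.577]
contact_force: [-2.0, 0.6, -2.2]
opening: 41.0
```

Run:
```python
from h import *
np.set_printoptions(precision=3,suppress=True)
s,R=st(); print(s["ee_pos"],s["clock"],R,s["contact_force"],s["opening"]);print("jaw yaw",np.degrees(np.arctan2(R[1,0],R[0,0])))
```

```text
[ 435.079 -208.539  110.689] 8.85 [[-0.332 -0.01  -0.943]
 [ 0.943  0.007 -0.332]
 [ 0.01  -1.     0.007]] [-1.963  0.628 -2.248] 40.95864749306504
jaw yaw 109.38825445602485
```

Emit:
{"api": "drive_tool", "payload": {"moves": [{"dp": [0.4,-0.4,-3],"rotation": [0,0,0],"fingers": 3.5},{"dp": [0,0,-2.5],"rotation": [0,0,0],"fingers": 3.5},{"dp": [0,0,-1.2],"rotation": [0,0,0],"fingers": 3.5},{"dp": [0,0,-0.5],"rotation": [0,0,0],"fingers": 3.5},{"dp": [0,0,0],"rotation": [0,0,0],"fingers": 3.5},{"dp": [0,0,0],"rotation": [0,0,0],"fingers": 3.5}]}}

```text
clock: 9.35
ee_pos: [444.8, -216.4, 45.2]
tcp_rot: [-0.408, 0.41, 0.577, -0.577]
contact_force: [0.0, 0.1, -1.9]
opening: 40.8
```

Emit:
{"api": "drive_tool", "payload": {"moves": [{"dp": [-0.2,0.1,-0.6],"rotation": [0,0,0],"fingers": 3.5},{"dp": [0,0,-0.4],"rotation": [0,0,0],"fingers": 3.5},{"dp": [0,0,-0.2],"rotation": [0,0,0],"fingers": 3.5},{"dp": [0,0,0],"rotation": [0,0,0],"fingers": 3.5},{"dp": [0,0,0],"rotation": [0,0,0],"fingers": 3.5}]}}

```text
clock: 9.77
ee_pos: [441.9, -214.9, 32.7]
tcp_rot: [0.409, -0.409, -0.577, 0.577]
contact_force: [-2.6, 1.1, 6.2]
opening: 41.3
```

Emit:
{"api": "drive_tool", "payload": {"moves": [{"dp": [0,0,0.1],"rotation": [0,0,0],"fingers": 5.5},{"dp": [0,0,0],"rotation": [0,0,0],"fingers": 8.5},{"dp": [0,0,0],"rotation": [0,0,0],"fingers": 8.5},{"dp": [0,0,0],"rotation": [0,0,0],"fingers": 8.5},{"dp": [0,0,0],"rotation": [0,0,0],"fingers": 8.5},{"dp": [0,0,0],"rotation": [0,0,0],"fingers": 8.5},{"dp": [0,0,2],"rotation": [0,0,0],"fingers": 8.5},{"dp": [0,0,3],"rotation": [0,0,0],"fingers": 8.5}]}}

```text
clock: 10.43
ee_pos: [438.8, -212.8, 80.2]
tcp_rot: [0.412, -0.406, -0.577, 0.577]
contact_force: [0.6, 0.5, -0.3]
opening: 85.2
```

Emit:
{"api": "drive_tool", "payload": {"moves": [{"dp": [0,0,4],"rotation": [0,0,0],"fingers": 8.5},{"dp": [0,0,4],"rotation": [0,0,0],"fingers": 8.5},{"dp": [0,1,4],"rotation": [0,0,0],"fingers": 0},{"dp": [0,2,1],"rotation": [0,0,0],"fingers": 0},{"dp": [0,3,0],"rotation": [0,0,0],"fingers": 0},{"dp": [0,4,0],"rotation": [0,0,0],"fingers": 0},{"dp": [0,4,0],"rotation": [0,0,0],"fingers": 0},{"dp": [0,4,0],"rotation": [0,0,0],"fingers": 0}]}}

```text
clock: 11.1
ee_pos: [441.3, -33.3, 212.9]
tcp_rot: [-0.409, 0.41, 0.577, -0.576]
contact_force: [0.4, -0.4, 0.2]
opening: 12.1
```

Run:
```python
from h import *
np.set_printoptions(precision=3,suppress=True)
t=cam("top");c=cam("scene");crop(c,"s3",100,150,250,150,3);crop(t,"t3",240,130,200,150,4)
s,R=st(); print(s["ee_pos"],s["clock"],s["contact_force"],s["opening"],s["qpos"]);print("jaw yaw",np.degrees(np.arctan2(R[1,0],R[0,0])))
```

```text
[440.434 -29.896 212.423] 11.2 [ 0.333 -0.012 -0.705] 0.3154577206315448 [-0.216 -0.024 -0.46   1.136  0.002 -0.56 ]
jaw yaw 109.74890277392704
```

View pics/s3.png

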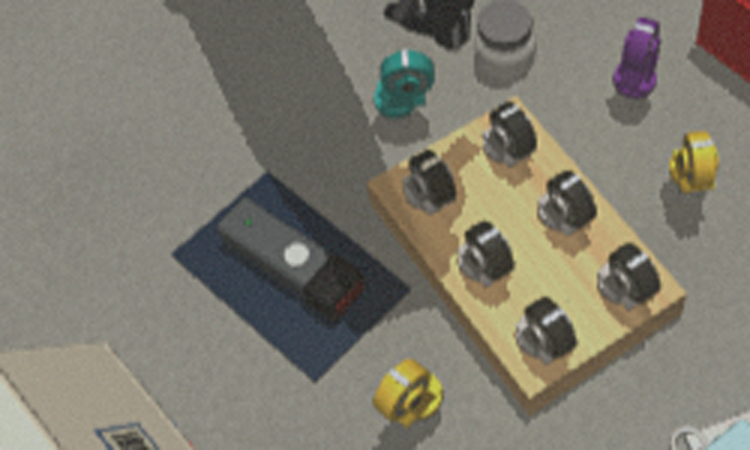

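View pics/t3.png

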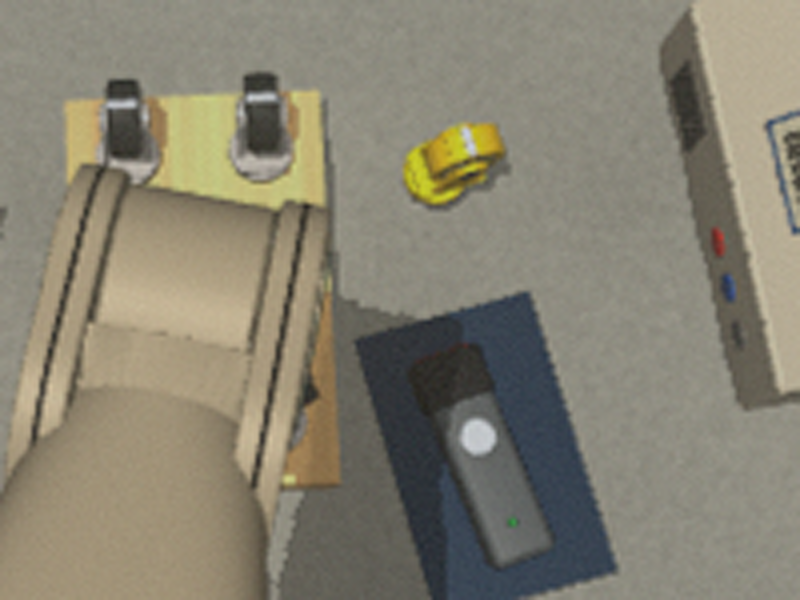

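Run:
```python
from h import *
np.set_printoptions(precision=1,suppress=True)
t=cam("top");c=cam("scene")
gr=lambda p:np.array(p)/5+[250,145]
gs=lambda p:np.array(p)/5+[215,170]
w=[(105,55),(277,48),(111,242),(286,226),(117,423),(294,407)]
ws=[(485,335),(350,430),(374,203),(240,292),(280,90),(157,178)]
for a,q in zip(w,ws): print("mark",tri(t,gr(a),c,gs(q)))
# top-silhouette of wheel: dark rectangle centre in top crop; overlay predicted wheel circles
im=cv2.imread("pics/t_rack.png"); im2=cv2.imread("pics/s_rack.png")
th=np.linspace(0,2*np.pi,60)
for sx in (463,551,639):
  for sy in (3.3,-82.6):
    for dy in(-10,10):
      P=np.c_[sx+14+25*np.cos(th),np.full(60,sy+dy),81+25*np.sin(th)]
      for I,cc,o in((im,t,(250,145)),(im2,c,(215,170))):
        uv=((proj(cc,P)-o+0.0)*5).astype(int); cv2.polylines(I,[uv.reshape(-1,1,2)],True,(0,0,255),1)
cv2.imwrite("pics/ov_t.png",im);cv2.imwrite("pics/ov_s.png",im2)
```

```text
mark [656.2   4.5 104.7]
mark [658.4 -79.5 101.1]
mark [562.5   4.2 103.7]
mark [567.4 -81.  105.2]
mark [474.9   4.5 100.3]
mark [481.3 -79.3  97. ]
```

View pics/ov_t.png

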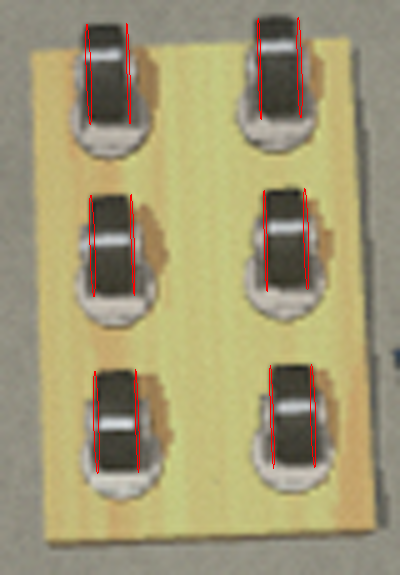

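View pics/ov_s.png

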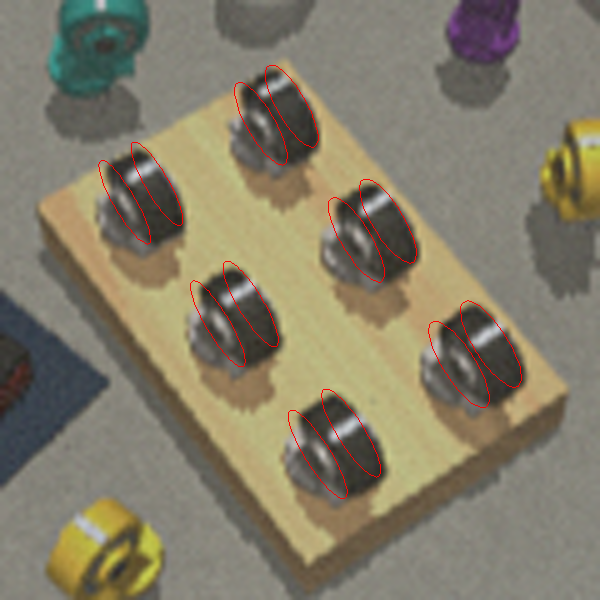

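Emit:
{"api": "drive_tool", "payload": {"moves": [{"dp": [0,1,-2],"rotation": [0,0,-6.5],"fingers": 0},{"dp": [0,1.5,-2],"rotation": [0,0,-6.5],"fingers": 0},{"dp": [0,1,-1],"rotation": [0,0,-6],"fingers": 0},{"dp": [0,0,0],"rotation": [0,0,0],"fingers": 0}]}}

```text
clock: 11.63
ee_pos: [439.5, 0.4, 160.1]
tcp_rot: [0.501, -0.498, -0.5, 0.502]
contact_force: [-0.4, -0.4, -0.2]
opening: 0.1
```

Emit:
{"api": "drive_tool", "payload": {"moves": [{"dp": [2,0.3,-1],"rotation": [0,0,0],"fingers": 0},{"dp": [1.7,0,-1],"rotation": [0,0,0],"fingers": 0},{"dp": [0,0,-0.4],"rotation": [0,0,0],"fingers": 0},{"dp": [0,0,0],"rotation": [0,0,0],"fingers": 0},{"dp": [0,0,0],"rotation": [0,0,0],"fingers": 0}]}}

```text
clock: 12.05
ee_pos: [478.2, 2.3, 138.8]
tcp_rot: [0.499, -0.498, -0.501, 0.502]
contact_force: [-1.0, -0.2, -0.4]
opening: -0.1
```

Run:
```python
from h import *
np.set_printoptions(precision=1,suppress=True)
s,R=st(); print(s["ee_pos"],s["contact_force"],np.degrees(np.arctan2(R[1,0],R[0,0])))
c=cam("scene");crop(c,"s4",180,100,200,150,4)
```

```text
[478.2   2.3 138.8] [-1.  -0.2 -0.4] 90.31946481842277
```

View pics/s4.png

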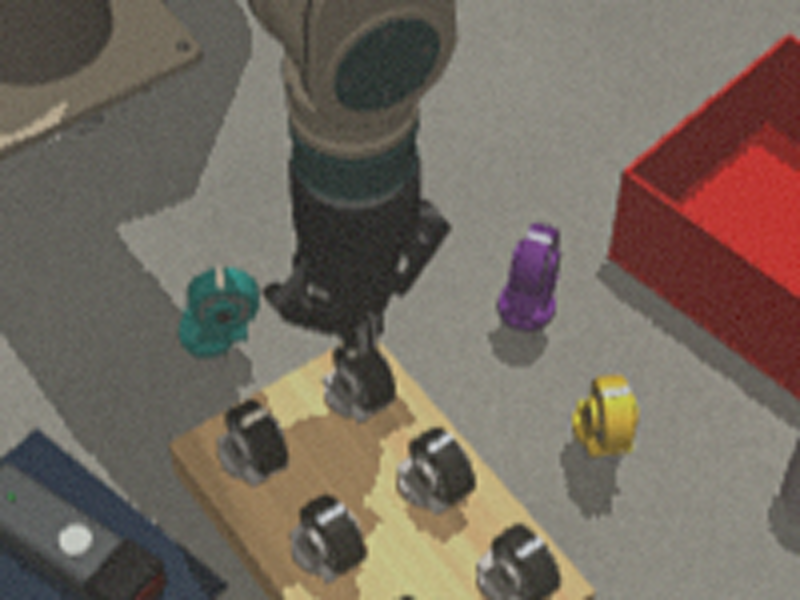

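Emit:
{"api": "drive_tool", "payload": {"moves": [{"dp": [0,0,-0.6],"rotation": [0,0,0],"fingers": 0},{"dp": [0,0,0],"rotation": [0,0,0],"fingers": 0},{"dp": [0,0,-0.2],"rotation": [0,0,0],"fingers": 0},{"dp": [0,0,0],"rotation": [0,0,0],"fingers": 0}]}}

```text
clock: 12.43
ee_pos: [478.1, 3.3, 130.4]
tcp_rot: [0.499, -0.498, -0.501, 0.502]
contact_force: [0.8, -0.7, 0.4]
opening: 0.1
```

Emit:
{"api": "drive_tool", "payload": {"moves": [{"dp": [0,0,-0.1],"rotation": [0,0,0],"fingers": 0},{"dp": [0,0,0],"rotation": [0,0,0],"fingers": 0}]}}

```text
clock: 12.6
ee_pos: [478.5, 3.4, 129.6]
tcp_rot: [0.499, -0.499, -0.501, 0.501]
contact_force: [-0.7, -0.0, -0.3]
opening: 0.1
```

Emit:
{"api": "drive_tool", "payload": {"moves": [{"dp": [0,0,-0.1],"rotation": [0,0,0],"fingers": 0},{"dp": [0,0,0],"rotation": [0,0,0],"fingers": 0}]}}

```text
clock: 12.77
ee_pos: [478.6, 3.4, 128.6]
tcp_rot: [0.499, -0.498, -0.501, 0.502]
contact_force: [-0.0, -0.3, -0.4]
opening: -0.1
```

Emit:
{"api": "drive_tool", "payload": {"moves": [{"dp": [0,0,-0.1],"rotation": [0,0,0],"fingers": 0},{"dp": [0,0,0],"rotation": [0,0,0],"fingers": 0}]}}

```text
clock: 12.93
ee_pos: [479.1, 3.3, 128.0]
tcp_rot: [-0.498, 0.499, 0.502, -0.501]
contact_force: [-0.3, -0.5, 1.1]
opening: -0.3
```

Emit:
{"api": "drive_tool", "payload": {"moves": [{"dp": [-1.0,0,0.4],"rotation": [0,0,0],"fingers": 0},{"dp": [0,0,-0.2],"rotation": [0,0,0],"fingers": 0},{"dp": [0,0,-0.3],"rotation": [0,0,0],"fingers": 0},{"dp": [0,0,0],"rotation": [0,0,0],"fingers": 0}]}}

```text
clock: 13.27
ee_pos: [468.4, 3.3, 127.1]
tcp_rot: [0.498, -0.499, -0.501, 0.501]
contact_force: [-1.6, -0.4, 5.9]
opening: 0.2
```

Emit:
{"api": "drive_tool", "payload": {"moves": [{"dp": [2,0,0],"rotation": [0,0,0],"fingers": 0},{"dp": [2,0,0.3],"rotation": [0,0,0],"fingers": 0},{"dp": [0,0,3],"rotation": [0,0,0],"fingers": 0}]}}

```text
clock: 13.52
ee_pos: [508.5, 3.3, 155.7]
tcp_rot: [0.5, -0.497, -0.5, 0.503]
contact_force: [-0.0, -0.1, -0.7]
opening: -0.1
```

```bash
cat > look.py <<'E'
from h import *
import sys
np.set_printoptions(precision=1,suppress=True)
n=sys.argv[1]; ims=[]
for k in range(int(sys.argv[2]) if len(sys.argv)>2 else 3):
    c=cam("scene"); ims.append(cv2.resize(c["color"][165:295,215:335,::-1],None,fx=2.2,fy=2.2,interpolation=cv2.INTER_CUBIC))
s,R=st(); print(s["clock"],s["ee_pos"],s["contact_force"])
cv2.imwrite(f"pics/{n}.png",np.hstack(ims))
E
python3 look.py k1
```

```text
13.6667 [510.6   3.1 161.3] [ 0.2 -0.7  0.6]
```

View pics/k1.png

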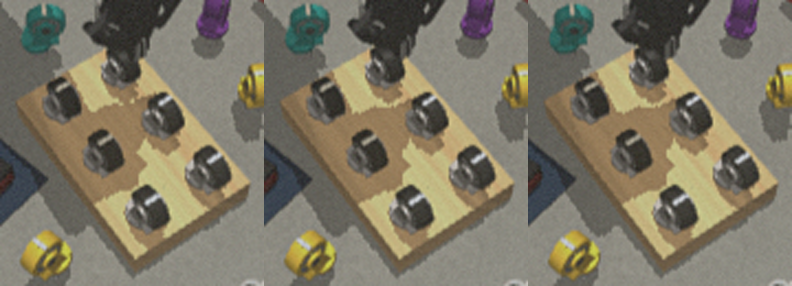

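Emit:
{"api": "drive_tool", "payload": {"moves": [{"dp": [3.5,0,0],"rotation": [0,0,0],"fingers": 0},{"dp": [1.0,0,-2.5],"rotation": [0,0,0],"fingers": 0}]}}

```text
clock: 13.83
ee_pos: [559.5, 2.8, 138.1]
tcp_rot: [-0.495, 0.502, 0.504, -0.499]
contact_force: [2.7, -0.6, 0.8]
opening: -0.0
```

```bash
python3 look.py k2
```

```text
13.9833 [551.3   3.6 131.8] [-0.7  0.5 -0.8]
```

View pics/k2.png

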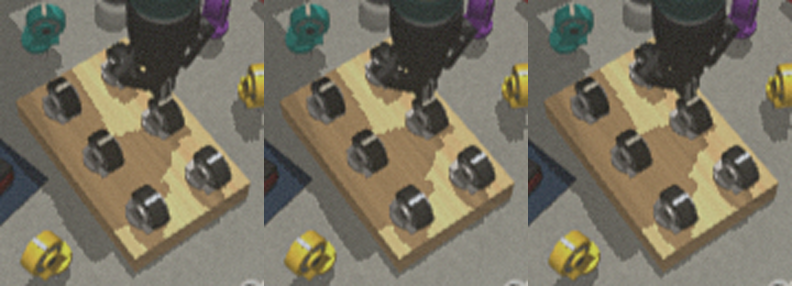

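Emit:
{"api": "drive_tool", "payload": {"moves": [{"dp": [0.4,0,-0.3],"rotation": [0,0,0],"fingers": 0},{"dp": [0,0,-0.1],"rotation": [0,0,0],"fingers": 0},{"dp": [0,0,0],"rotation": [0,0,0],"fingers": 0}]}}

```text
clock: 14.23
ee_pos: [557.2, 3.4, 130.7]
tcp_rot: [0.499, -0.499, -0.501, 0.501]
contact_force: [-0.1, -0.5, 0.0]
opening: -0.2
```

Emit:
{"api": "drive_tool", "payload": {"moves": [{"dp": [0,0,-0.3],"rotation": [0,0,0],"fingers": 0},{"dp": [0,0,-0.1],"rotation": [0,0,0],"fingers": 0},{"dp": [0,0,0],"rotation": [0,0,0],"fingers": 0}]}}

```text
clock: 14.48
ee_pos: [558.3, 3.2, 127.8]
tcp_rot: [-0.498, 0.499, 0.502, -0.501]
contact_force: [-0.6, -0.3, 3.1]
opening: 0.2
```

Emit:
{"api": "drive_tool", "payload": {"moves": [{"dp": [2,0,-0.05],"rotation": [0,0,0],"fingers": 0},{"dp": [2,0,0.3],"rotation": [0,0,0],"fingers": 0},{"dp": [0,2,3.5],"rotation": [0,0,0],"fingers": 0},{"dp": [0,4,0],"rotation": [0,0,0],"fingers": 0},{"dp": [0,4,0],"rotation": [0,0,0],"fingers": 0}]}}

```text
clock: 14.9
ee_pos: [600.0, 103.5, 166.9]
tcp_rot: [-0.498, 0.501, 0.502, -0.499]
contact_force: [1.0, 0.3, 0.4]
opening: 0.4
```

```bash
python3 look.py k3
```

```text
15.05 [597.4 105.7 164.4] [-0.3 -0.7  0.3]
```

View pics/k3.png

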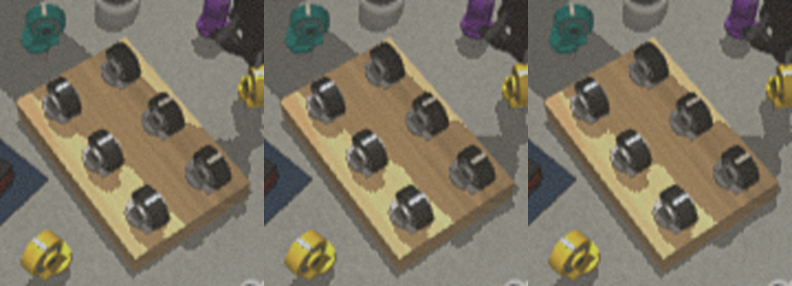

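```bash
cat > zoom.py <<'E'
from h import *
import sys
n=sys.argv[1]
c=cam("scene"); crop(c,n,215,170,120,120,5)
t=cam("top"); crop(t,n+"t",250,145,80,115,5)
E
python3 zoom.py z1
```

```text
(no output)
```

View pics/z1.png

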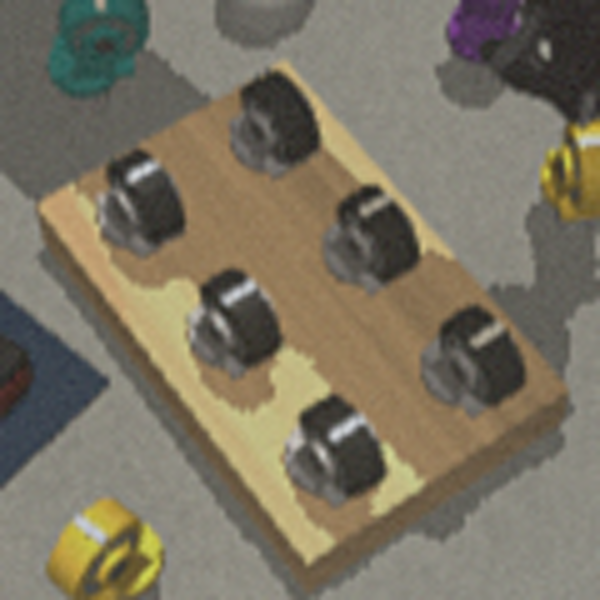

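View pics/z1t.png

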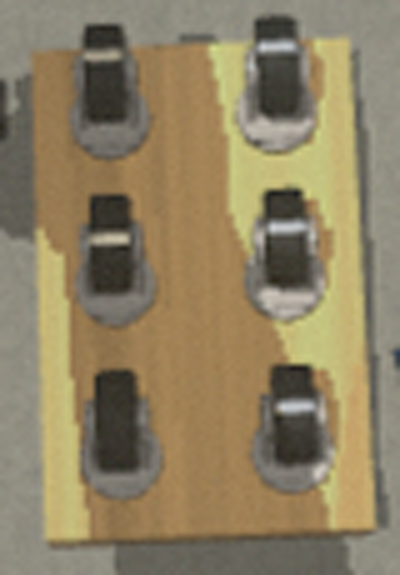

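Emit:
{"api": "drive_tool", "payload": {"moves": [{"dp": [-3.2,-2.6,0],"rotation": [0,0,0],"fingers": 0},{"dp": [-3.2,-2.6,0],"rotation": [0,0,0],"fingers": 0},{"dp": [-3.2,-2.6,0],"rotation": [0,0,0],"fingers": 0},{"dp": [-3.3,-2.4,0],"rotation": [0,0,0],"fingers": 0},{"dp": [0,0,0],"rotation": [0,0,0],"fingers": 0},{"dp": [0,0,0],"rotation": [0,0,0],"fingers": 0}]}}

```text
clock: 15.65
ee_pos: [465.8, -0.7, 163.5]
tcp_rot: [0.5, -0.499, -0.5, 0.501]
contact_force: [0.8, 0.1, 0.1]
opening: -0.0
```

Emit:
{"api": "drive_tool", "payload": {"moves": [{"dp": [0.2,0.4,-2.5],"rotation": [0,0,0],"fingers": 0},{"dp": [0,0,-0.6],"rotation": [0,0,0],"fingers": 0},{"dp": [0,0,-0.5],"rotation": [0,0,0],"fingers": 0},{"dp": [0,0,0],"rotation": [0,0,0],"fingers": 0}]}}

```text
clock: 15.98
ee_pos: [471.3, 5.2, 128.2]
tcp_rot: [0.499, -0.498, -0.501, 0.502]
contact_force: [-0.8, -0.4, 1.3]
opening: 0.0
```

Emit:
{"api": "drive_tool", "payload": {"moves": [{"dp": [0,0,-0.1],"rotation": [0,0,0],"fingers": 0},{"dp": [2,0,0],"rotation": [0,0,0],"fingers": 0},{"dp": [2,0,0.4],"rotation": [0,0,0],"fingers": 0},{"dp": [0,2,3.3],"rotation": [0,0,0],"fingers": 0},{"dp": [0,4,0],"rotation": [0,0,0],"fingers": 0}]}}

```text
clock: 16.4
ee_pos: [516.3, 63.6, 169.0]
tcp_rot: [-0.497, 0.502, 0.502, -0.498]
contact_force: [1.9, 0.0, 0.3]
opening: -0.0
```

```bash
python3 look.py k4
```

```text
16.55 [511.5  67.3 164.9] [-0.3 -0.5 -0.7]
```

View pics/k4.png

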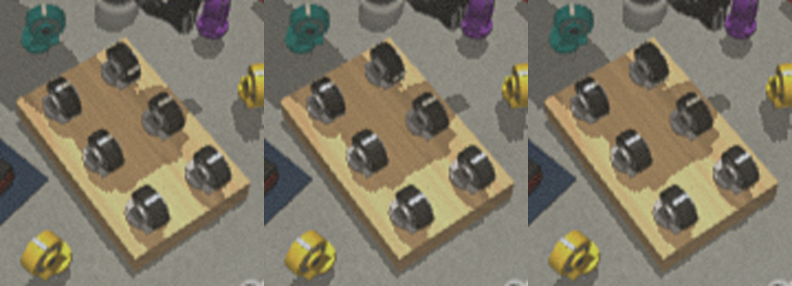

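N+ runs on freely: its mark rolls down and out of sight over the frames. Next is M+ again.

Emit:
{"api": "drive_tool", "payload": {"moves": [{"dp": [2.2,-3.2,0],"rotation": [0,0,0],"fingers": 0},{"dp": [2.2,-3.2,0],"rotation": [0,0,0],"fingers": 0},{"dp": [0,0,-2.5],"rotation": [0,0,0],"fingers": 0},{"dp": [0,0,-0.6],"rotation": [0,0,0],"fingers": 0},{"dp": [0,0,-0.5],"rotation": [0,0,0],"fingers": 0},{"dp": [0,0,-0.2],"rotation": [0,0,0],"fingers": 0},{"dp": [0,0,0],"rotation": [0,0,0],"fingers": 0}]}}

```text
clock: 17.13
ee_pos: [554.6, 0.9, 127.0]
tcp_rot: [0.498, -0.499, -0.501, 0.502]
contact_force: [-0.5, -1.7, 3.8]
opening: -0.0
```

Emit:
{"api": "drive_tool", "payload": {"moves": [{"dp": [0,0,-0.1],"rotation": [0,0,0],"fingers": 0},{"dp": [2,0,0],"rotation": [0,0,0],"fingers": 0}]}}

```text
clock: 17.3
ee_pos: [566.8, 1.1, 126.9]
tcp_rot: [0.501, -0.496, -0.497, 0.506]
contact_force: [-31.9, -2.8, 43.0]
opening: 0.1
```

Emit:
{"api": "drive_tool", "payload": {"moves": [{"dp": [2,0,0.4],"rotation": [0,0,0],"fingers": 0},{"dp": [0,2,3.3],"rotation": [0,0,0],"fingers": 0},{"dp": [0,4,0],"rotation": [0,0,0],"fingers": 0}]}}

```text
clock: 17.55
ee_pos: [598.9, 59.2, 167.4]
tcp_rot: [-0.497, 0.502, 0.502, -0.499]
contact_force: [2.4, 0.8, 1.9]
opening: -0.0
```

```bash
python3 look.py k5
```

```text
17.7 [594.5  63.6 162.9] [ 0.2 -0.3 -0.7]
```

View pics/k5.png

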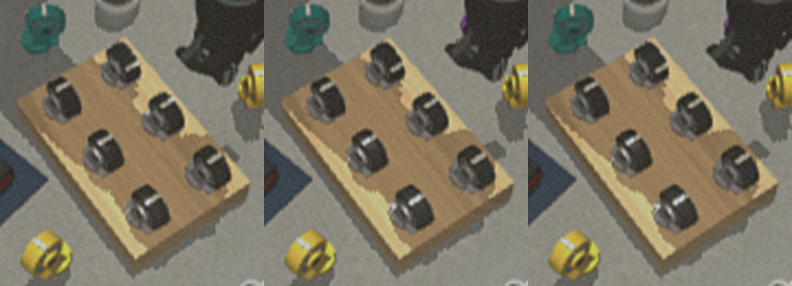

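M+ took 32 N tangentially and did not turn, so it binds. Next is F+.

Emit:
{"api": "drive_tool", "payload": {"moves": [{"dp": [2.4,-3.0,0],"rotation": [0,0,0],"fingers": 0},{"dp": [2.4,-2.9,0],"rotation": [0,0,0],"fingers": 0},{"dp": [0,0,-2.5],"rotation": [0,0,0],"fingers": 0},{"dp": [0,0,-0.6],"rotation": [0,0,0],"fingers": 0},{"dp": [0,0,-0.4],"rotation": [0,0,0],"fingers": 0},{"dp": [0,0,0],"rotation": [0,0,0],"fingers": 0}]}}

```text
clock: 18.2
ee_pos: [641.9, 1.6, 127.4]
tcp_rot: [0.499, -0.499, -0.501, 0.502]
contact_force: [-0.5, -0.8, 0.6]
opening: 0.0
```

Emit:
{"api": "drive_tool", "payload": {"moves": [{"dp": [0.1,0,-0.1],"rotation": [0,0,0],"fingers": 0},{"dp": [2,0,0],"rotation": [0,0,0],"fingers": 0}]}}

```text
clock: 18.37
ee_pos: [656.6, 2.2, 127.5]
tcp_rot: [0.501, -0.496, -0.498, 0.505]
contact_force: [-17.7, -0.9, 24.0]
opening: -0.1
```

Emit:
{"api": "drive_tool", "payload": {"moves": [{"dp": [2,0,0.4],"rotation": [0,0,0],"fingers": 0},{"dp": [0,2,3.3],"rotation": [0,0,0],"fingers": 0},{"dp": [0,4,0],"rotation": [0,0,0],"fingers": 0}]}}

```text
clock: 18.62
ee_pos: [687.2, 59.6, 168.3]
tcp_rot: [-0.497, 0.502, 0.502, -0.499]
contact_force: [2.2, 0.0, 1.6]
opening: 0.0
```

```bash
python3 look.py k6
```

```text
18.7667 [683.2  65.1 163.8] [ 0.  -0.3  0.4]
```

View pics/k6.png

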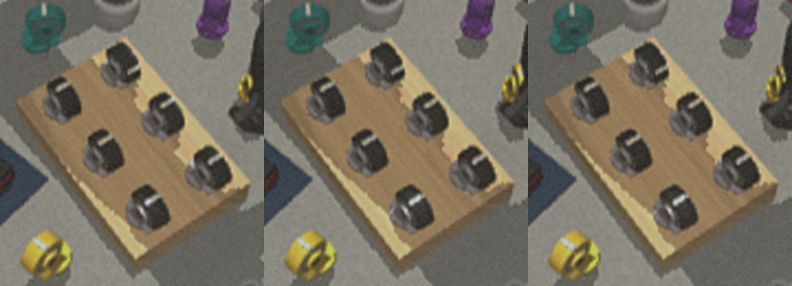

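Emit:
{"api": "drive_tool", "payload": {"moves": [{"dp": [-1,-3.7,0],"rotation": [0,0,0],"fingers": 0},{"dp": [-1,-3.7,0],"rotation": [0,0,0],"fingers": 0},{"dp": [-1,-3.7,0],"rotation": [0,0,0],"fingers": 0},{"dp": [-0.9,-3.7,0],"rotation": [0,0,0],"fingers": 0},{"dp": [0,0,0],"rotation": [0,0,0],"fingers": 0},{"dp": [0,0,0],"rotation": [0,0,0],"fingers": 0}]}}

```text
clock: 19.27
ee_pos: [642.9, -87.8, 162.4]
tcp_rot: [0.5, -0.499, -0.5, 0.501]
contact_force: [0.8, 0.2, -0.4]
opening: 0.2
```

```bash
python3 zoom.py z2; python3 -c "
from h import *
s,R=st();print(s['ee_pos'],np.degrees(np.arctan2(R[1,0],R[0,0])))"
```

```text
[643.82158064 -85.5083766  162.60899614] 90.3073329747627
```

View pics/z2.png

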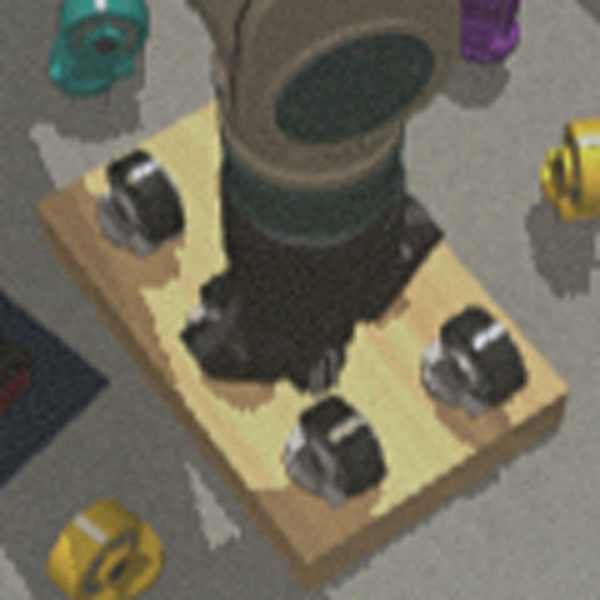

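Emit:
{"api": "drive_tool", "payload": {"moves": [{"dp": [0,0.2,-2.5],"rotation": [0,0,0],"fingers": 0},{"dp": [0,0,-0.6],"rotation": [0,0,0],"fingers": 0},{"dp": [0,0,-0.4],"rotation": [0,0,0],"fingers": 0},{"dp": [0,0,0],"rotation": [0,0,0],"fingers": 0}]}}

```text
clock: 19.7
ee_pos: [643.7, -82.4, 127.4]
tcp_rot: [0.499, -0.497, -0.501, 0.502]
contact_force: [-0.0, 0.2, 0.5]
opening: 0.1
```

Emit:
{"api": "drive_tool", "payload": {"moves": [{"dp": [0.1,0,-0.1],"rotation": [0,0,0],"fingers": 0},{"dp": [2,0,0],"rotation": [0,0,0],"fingers": 0}]}}

```text
clock: 19.87
ee_pos: [663.7, -83.0, 128.4]
tcp_rot: [0.499, -0.498, -0.501, 0.502]
contact_force: [-0.2, 0.9, -0.2]
opening: 0.1
```

Emit:
{"api": "drive_tool", "payload": {"moves": [{"dp": [2,0,0.4],"rotation": [0,0,0],"fingers": 0},{"dp": [0,2,3.3],"rotation": [0,0,0],"fingers": 0},{"dp": [0,4,0],"rotation": [0,0,0],"fingers": 0},{"dp": [0,4,0],"rotation": [0,0,0],"fingers": 0}]}}

```text
clock: 20.2
ee_pos: [688.7, 16.3, 167.4]
tcp_rot: [-0.497, 0.501, 0.502, -0.499]
contact_force: [0.9, 0.5, -1.4]
opening: 0.2
```

```bash
python3 look.py k7
```

```text
20.35 [686.1  19.5 164.9] [ 0.2 -0.3 -0.3]
```

View pics/k7.png

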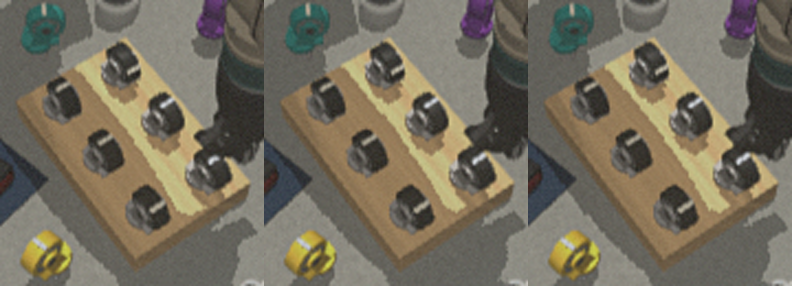

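```bash
python3 zoom.py z3
```

```text
(no output)
```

View pics/z3.png

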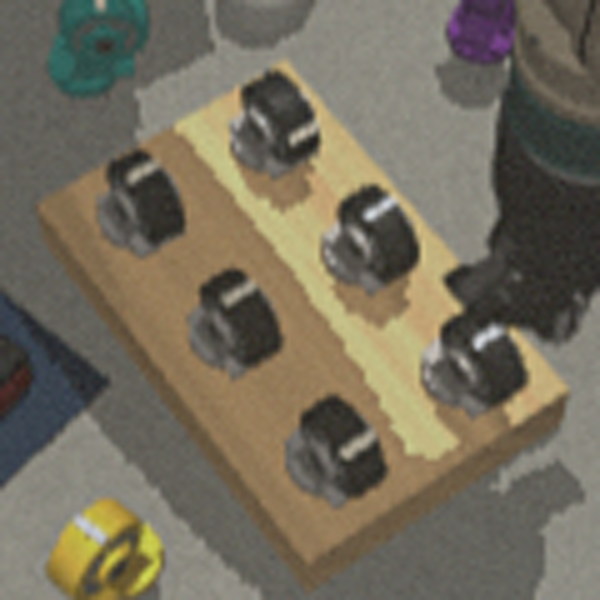

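View pics/z3t.png

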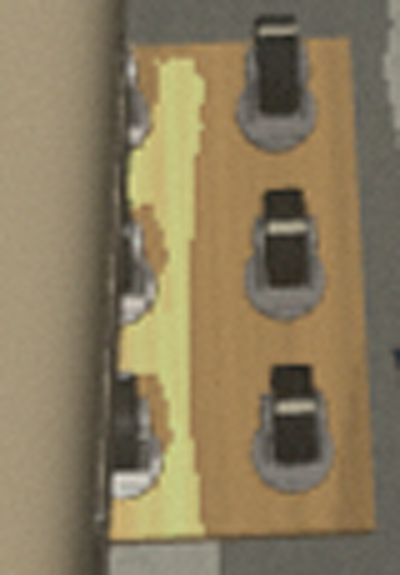

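Emit:
{"api": "drive_tool", "payload": {"moves": [{"dp": [-1.1,-3.5,0],"rotation": [0,0,0],"fingers": 0},{"dp": [-1.1,-3.5,0],"rotation": [0,0,0],"fingers": 0},{"dp": [-2,-3.2,0],"rotation": [0,0,0],"fingers": 0},{"dp": [0,0,-2.5],"rotation": [0,0,0],"fingers": 0},{"dp": [0,0,-0.7],"rotation": [0,0,0],"fingers": 0},{"dp": [0,0,-0.6],"rotation": [0,0,0],"fingers": 0},{"dp": [0,0,0],"rotation": [0,0,0],"fingers": 0}]}}

```text
clock: 21.03
ee_pos: [642.2, -86.3, 125.4]
tcp_rot: [0.5, -0.498, -0.5, 0.502]
contact_force: [-0.9, -1.8, 4.1]
opening: 0.1
```

Emit:
{"api": "drive_tool", "payload": {"moves": [{"dp": [2,0,0],"rotation": [0,0,0],"fingers": 0}]}}

```text
clock: 21.12
ee_pos: [659.0, -86.1, 127.9]
tcp_rot: [0.5, -0.497, -0.499, 0.504]
contact_force: [-9.7, 0.5, 10.0]
opening: -0.1
```

Emit:
{"api": "drive_tool", "payload": {"moves": [{"dp": [2,0,0.4],"rotation": [0,0,0],"fingers": 0},{"dp": [0,2,3.3],"rotation": [0,0,0],"fingers": 0},{"dp": [0,4,0],"rotation": [0,0,0],"fingers": 0},{"dp": [0,4,0],"rotation": [0,0,0],"fingers": 0}]}}

```text
clock: 21.45
ee_pos: [686.7, 14.8, 166.0]
tcp_rot: [-0.497, 0.501, 0.502, -0.5]
contact_force: [-0.5, -0.2, -0.3]
opening: -0.4
```

```bash
python3 look.py k8; python3 zoom.py z4
```

```text
21.6 [684.   18.  163.5] [-0.5 -0.4  0.7]
```

View pics/k8.png

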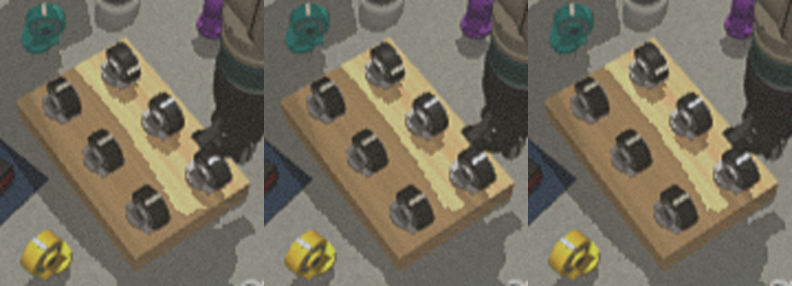

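View pics/z4.png

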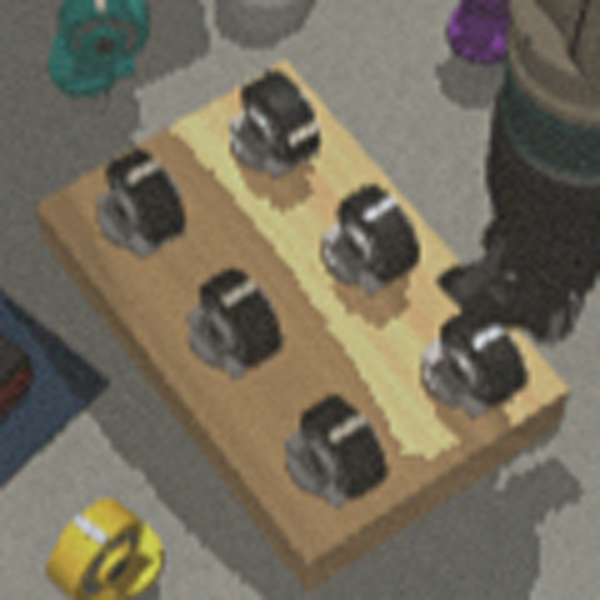

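Emit:
{"api": "drive_tool", "payload": {"moves": [{"dp": [-0.5,-3.5,0],"rotation": [0,0,0],"fingers": 0},{"dp": [-0.5,-3.5,0],"rotation": [0,0,0],"fingers": 0},{"dp": [-1,-3,0],"rotation": [0,0,0],"fingers": 0},{"dp": [0,0,-2.5],"rotation": [0,0,0],"fingers": 0},{"dp": [0,0,-0.7],"rotation": [0,0,0],"fingers": 0},{"dp": [0,0,-0.4],"rotation": [0,0,0],"fingers": 0},{"dp": [0,0,0],"rotation": [0,0,0],"fingers": 0}]}}

```text
clock: 22.28
ee_pos: [664.8, -87.1, 128.2]
tcp_rot: [-0.498, 0.5, 0.501, -0.501]
contact_force: [-0.1, -1.0, 3.8]
opening: -0.1
```

Emit:
{"api": "drive_tool", "payload": {"moves": [{"dp": [-2,0,0],"rotation": [0,0,0],"fingers": 0},{"dp": [-2,0,0.2],"rotation": [0,0,0],"fingers": 0}]}}

```text
clock: 22.45
ee_pos: [623.9, -85.6, 128.9]
tcp_rot: [-0.499, 0.498, 0.502, -0.502]
contact_force: [-0.0, 0.1, -0.1]
opening: 0.1
```

```bash
python3 look.py k9
```

```text
22.6 [622.3 -85.2 128.9] [-0.6  1.1 -0. ]
```

View pics/k9.png

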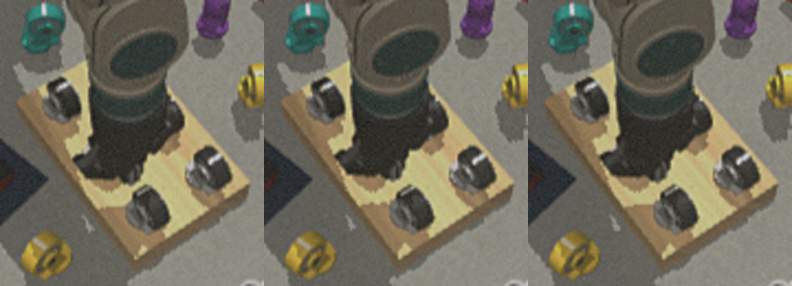

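```bash
cat > look2.py <<'E'
# sequence of enlarged crops around given wheels: args name n u v
from h import *
import sys
n,k,u,v=sys.argv[1],int(sys.argv[2]),int(sys.argv[3]),int(sys.argv[4]); ims=[]
for i in range(k):
    c=cam("scene"); ims.append(cv2.resize(c["color"][v-16:v+16,u-16:u+16,::-1],None,fx=8,fy=8,interpolation=cv2.INTER_CUBIC)[:,:,:])
ims=[cv2.resize(i,(200,200)) for i in ims][:8]
rows=[np.hstack(ims[j:j+4]) for j in range(0,len(ims),4)]
cv2.imwrite(f"pics/{n}.png",np.vstack(rows)); s,R=st(); print(s["clock"])
E
python3 look2.py f1 4 282 259
python3 - <<'E'
import cv2,numpy as np
a=cv2.imread('pics/k9.png'); w=a.shape[1]//3
cv2.imwrite('pics/k9z.png',np.hstack([cv2.resize(a[170:240,i*w+110:i*w+190],None,fx=3,fy=3) for i in range(3)]))
E
```

```text
22.8
```

View pics/k9z.png

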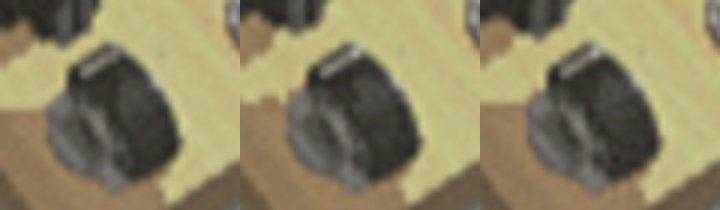

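View pics/f1.png

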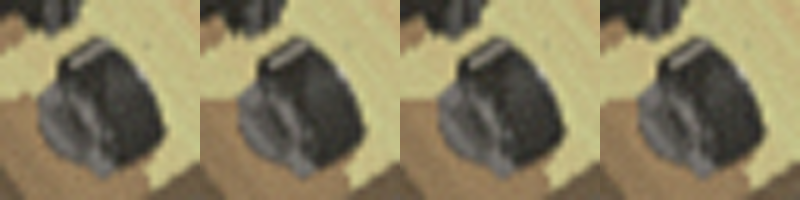

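Emit:
{"api": "drive_tool", "payload": {"moves": [{"dp": [0,0.2,1.5],"rotation": [0,0,0],"fingers": 0},{"dp": [4,0,0],"rotation": [0,0,0],"fingers": 0},{"dp": [0,0,-1.3],"rotation": [0,0,0],"fingers": 0},{"dp": [0,0,-0.3],"rotation": [0,0,0],"fingers": 0},{"dp": [0,0,-0.1],"rotation": [0,0,0],"fingers": 0},{"dp": [0,0,0],"rotation": [0,0,0],"fingers": 0}]}}

```text
clock: 23.3
ee_pos: [665.8, -83.9, 128.3]
tcp_rot: [-0.497, 0.5, 0.502, -0.501]
contact_force: [2.5, -0.1, 3.6]
opening: 0.0
```

Emit:
{"api": "drive_tool", "payload": {"moves": [{"dp": [-1.5,0,0],"rotation": [0,0,0],"fingers": 0}]}}

```text
clock: 23.38
ee_pos: [651.7, -84.1, 128.1]
tcp_rot: [-0.497, 0.5, 0.502, -0.501]
contact_force: [1.1, -0.0, -0.1]
opening: -0.3
```

Emit:
{"api": "drive_tool", "payload": {"moves": [{"dp": [-2.5,0,0.2],"rotation": [0,0,0],"fingers": 0}]}}

```text
clock: 23.47
ee_pos: [625.1, -83.9, 129.1]
tcp_rot: [-0.498, 0.499, 0.502, -0.501]
contact_force: [0.3, -0.9, -0.1]
opening: 0.0
```

```bash
python3 look2.py f2 4 282 259
```

```text
23.6667
```

View pics/f2.png

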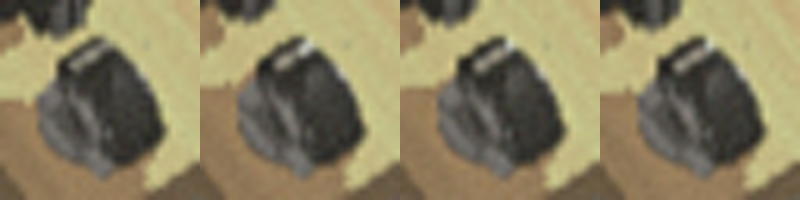

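Emit:
{"api": "drive_tool", "payload": {"moves": [{"dp": [0,0,1.5],"rotation": [0,0,0],"fingers": 0},{"dp": [4,0,0],"rotation": [0,0,0],"fingers": 0},{"dp": [-0.2,0,-1.3],"rotation": [0,0,0],"fingers": 0},{"dp": [0,0,-0.4],"rotation": [0,0,0],"fingers": 0},{"dp": [0,0,-0.2],"rotation": [0,0,0],"fingers": 0},{"dp": [0,0,0],"rotation": [0,0,0],"fingers": 0}]}}

```text
clock: 24.17
ee_pos: [664.4, -84.1, 127.9]
tcp_rot: [-0.497, 0.5, 0.503, -0.5]
contact_force: [-0.0, 0.2, 8.4]
opening: 0.4
```

Emit:
{"api": "drive_tool", "payload": {"moves": [{"dp": [-0.6,0,0],"rotation": [0,0,0],"fingers": 0}]}}

```text
clock: 24.25
ee_pos: [659.7, -84.3, 128.3]
tcp_rot: [-0.496, 0.501, 0.503, -0.5]
contact_force: [8.1, -0.7, 13.4]
opening: -0.3
```

Emit:
{"api": "drive_tool", "payload": {"moves": [{"dp": [-0.6,0,0],"rotation": [0,0,0],"fingers": 0}]}}

```text
clock: 24.33
ee_pos: [655.6, -84.6, 129.6]
tcp_rot: [-0.495, 0.502, 0.504, -0.499]
contact_force: [7.0, -0.3, 12.3]
opening: 0.3
```

Emit:
{"api": "drive_tool", "payload": {"moves": [{"dp": [-3,0,0.2],"rotation": [0,0,0],"fingers": 0}]}}

```text
clock: 24.42
ee_pos: [627.1, -85.0, 130.7]
tcp_rot: [-0.494, 0.502, 0.504, -0.499]
contact_force: [0.4, -0.3, -0.3]
opening: 0.1
```

```bash
python3 look2.py f3 4 282 259
```

```text
24.6167
```

View pics/f3.png

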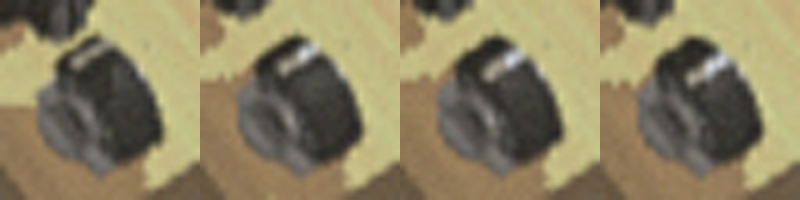

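F- bounces off a stop near -60° with about 8 N of resistance, so it jams. Next are M- and N-, stroked toward -x so they stay visible.

Emit:
{"api": "drive_tool", "payload": {"moves": [{"dp": [-1.5,0.2,1.5],"rotation": [0,0,0],"fingers": 0},{"dp": [-3.5,0,0],"rotation": [0,0,0],"fingers": 0},{"dp": [0,0,-1.2],"rotation": [0,0,0],"fingers": 0},{"dp": [0,0,-0.4],"rotation": [0,0,0],"fingers": 0},{"dp": [0,0,0],"rotation": [0,0,0],"fingers": 0}]}}

```text
clock: 25.03
ee_pos: [572.4, -81.8, 128.0]
tcp_rot: [-0.497, 0.5, 0.503, -0.5]
contact_force: [-0.2, 1.2, 6.7]
opening: -0.3
```

Emit:
{"api": "drive_tool", "payload": {"moves": [{"dp": [-2,0,0],"rotation": [0,0,0],"fingers": 0}]}}

```text
clock: 25.12
ee_pos: [555.6, -82.6, 127.9]
tcp_rot: [-0.496, 0.501, 0.503, -0.5]
contact_force: [0.6, 0.4, 0.2]
opening: -0.0
```

Emit:
{"api": "drive_tool", "payload": {"moves": [{"dp": [-2,0,0.3],"rotation": [0,0,0],"fingers": 0}]}}

```text
clock: 25.2
ee_pos: [531.4, -82.0, 129.0]
tcp_rot: [-0.498, 0.499, 0.502, -0.501]
contact_force: [-1.0, 0.5, 0.4]
opening: 0.0
```

```bash
python3 look2.py m1 8 263 234
```

```text
25.6
```

View pics/m1.png

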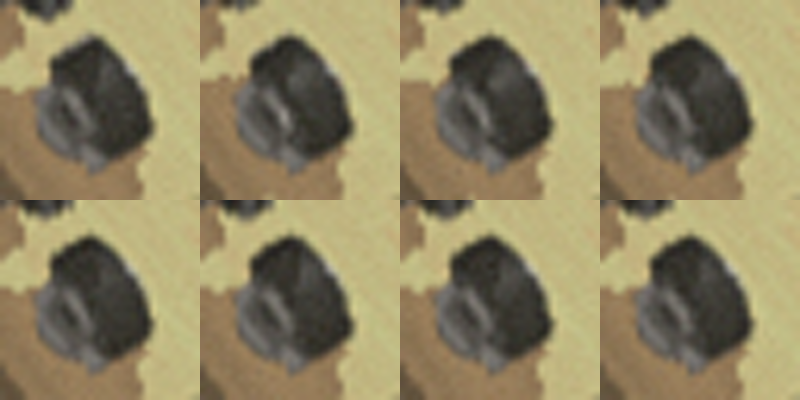

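Emit:
{"api": "drive_tool", "payload": {"moves": [{"dp": [0,0,1.5],"rotation": [0,0,0],"fingers": 0},{"dp": [4,0,0],"rotation": [0,0,0],"fingers": 0},{"dp": [0.2,0,-1.3],"rotation": [0,0,0],"fingers": 0},{"dp": [0,0,-0.4],"rotation": [0,0,0],"fingers": 0},{"dp": [0,0,-0.1],"rotation": [0,0,0],"fingers": 0},{"dp": [0,0,0],"rotation": [0,0,0],"fingers": 0}]}}

```text
clock: 26.1
ee_pos: [573.9, -82.2, 127.9]
tcp_rot: [-0.497, 0.5, 0.502, -0.501]
contact_force: [0.5, -0.2, 7.3]
opening: 0.2
```

Emit:
{"api": "drive_tool", "payload": {"moves": [{"dp": [-2,0,0],"rotation": [0,0,0],"fingers": 0}]}}

```text
clock: 26.18
ee_pos: [556.5, -82.6, 127.9]
tcp_rot: [-0.496, 0.501, 0.503, -0.5]
contact_force: [1.0, -0.9, 0.1]
opening: -0.3
```

Emit:
{"api": "drive_tool", "payload": {"moves": [{"dp": [-2,0,0.3],"rotation": [0,0,0],"fingers": 0}]}}

```text
clock: 26.27
ee_pos: [532.0, -81.7, 129.0]
tcp_rot: [0.498, -0.498, -0.502, 0.502]
contact_force: [-0.5, -0.3, -1.1]
opening: -0.2
```

```bash
python3 look2.py m2 8 263 234
```

```text
26.6667
```

View pics/m2.png

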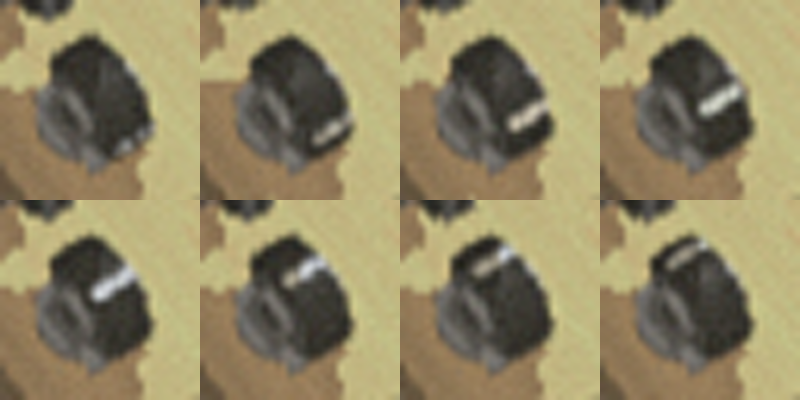

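M- runs free: its mark came round from the front and over the top, about a full turn. Next is N-.

Emit:
{"api": "drive_tool", "payload": {"moves": [{"dp": [-1.5,0,1.5],"rotation": [0,0,0],"fingers": 0},{"dp": [-3.1,0,0],"rotation": [0,0,0],"fingers": 0},{"dp": [0,0,-1.3],"rotation": [0,0,0],"fingers": 0},{"dp": [0,0,-0.4],"rotation": [0,0,0],"fingers": 0},{"dp": [0,0,-0.1],"rotation": [0,0,0],"fingers": 0},{"dp": [0,0,0],"rotation": [0,0,0],"fingers": 0}]}}

```text
clock: 27.17
ee_pos: [488.5, -81.8, 127.9]
tcp_rot: [-0.497, 0.5, 0.503, -0.5]
contact_force: [0.1, 2.0, 6.1]
opening: -0.3
```

Emit:
{"api": "drive_tool", "payload": {"moves": [{"dp": [-2,0,0],"rotation": [0,0,0],"fingers": 0}]}}

```text
clock: 27.25
ee_pos: [471.6, -82.9, 128.2]
tcp_rot: [-0.496, 0.501, 0.503, -0.5]
contact_force: [0.1, -0.7, 1.0]
opening: 0.1
```

Emit:
{"api": "drive_tool", "payload": {"moves": [{"dp": [-2,0,0.3],"rotation": [0,0,0],"fingers": 0}]}}

```text
clock: 27.33
ee_pos: [447.3, -82.0, 129.4]
tcp_rot: [-0.498, 0.499, 0.502, -0.501]
contact_force: [-0.5, -0.1, 0.1]
opening: 0.4
```

```bash
python3 look2.py n1 8 243 210
```

```text
27.7333
```

View pics/n1.png

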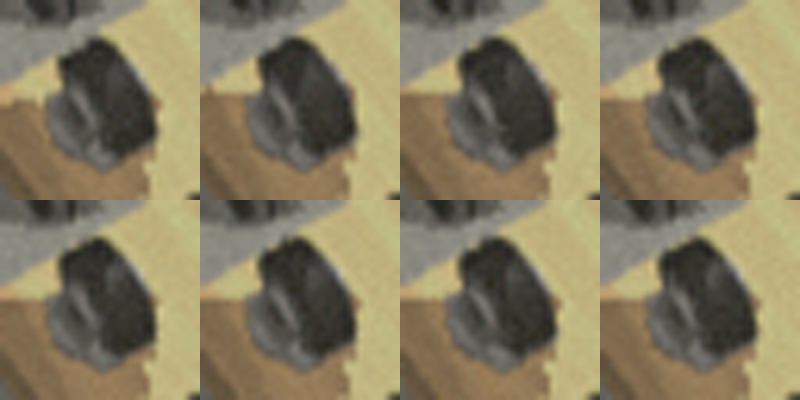

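Emit:
{"api": "drive_tool", "payload": {"moves": [{"dp": [0,0,1.5],"rotation": [0,0,0],"fingers": 0},{"dp": [4,0,0],"rotation": [0,0,0],"fingers": 0},{"dp": [0.2,0,-1.3],"rotation": [0,0,0],"fingers": 0},{"dp": [0,0,-0.4],"rotation": [0,0,0],"fingers": 0},{"dp": [0,0,-0.1],"rotation": [0,0,0],"fingers": 0},{"dp": [0,0,0],"rotation": [0,0,0],"fingers": 0}]}}

```text
clock: 28.23
ee_pos: [490.2, -82.3, 127.7]
tcp_rot: [-0.497, 0.5, 0.502, -0.501]
contact_force: [0.8, 0.5, 6.1]
opening: -0.3
```

Emit:
{"api": "drive_tool", "payload": {"moves": [{"dp": [-2,0,0],"rotation": [0,0,0],"fingers": 0}]}}

```text
clock: 28.32
ee_pos: [472.6, -82.8, 127.9]
tcp_rot: [-0.496, 0.501, 0.503, -0.5]
contact_force: [1.2, -0.4, 1.6]
opening: 0.2
```

Emit:
{"api": "drive_tool", "payload": {"moves": [{"dp": [-2,0,0.3],"rotation": [0,0,0],"fingers": 0}]}}

```text
clock: 28.4
ee_pos: [447.9, -81.8, 129.1]
tcp_rot: [0.498, -0.498, -0.502, 0.502]
contact_force: [-0.2, -0.5, -0.6]
opening: 0.3
```

```bash
python3 look2.py n2 8 243 210; python3 zoom.py z5
```

```text
28.8
```

View pics/n2.png

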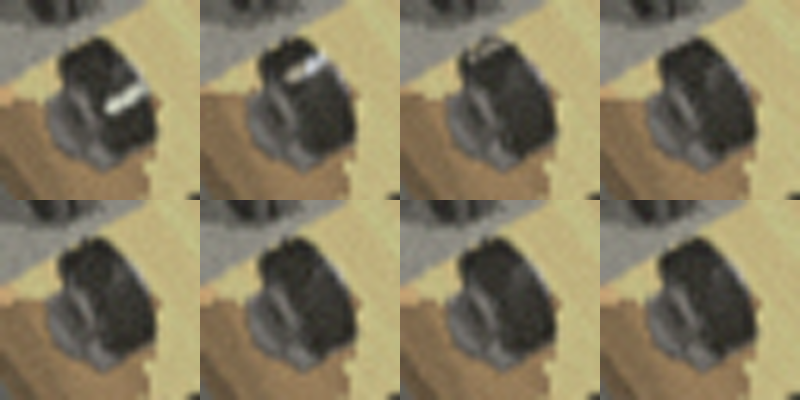

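View pics/z5.png

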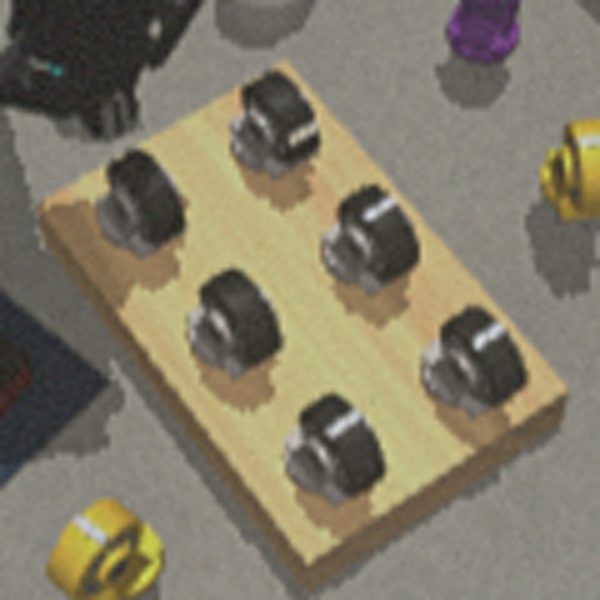

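M+, F+ and F- bind. N+, N- and M- run freely. I lift M+ first.

Emit:
{"api": "drive_tool", "payload": {"moves": [{"dp": [0,0,3.5],"rotation": [0,0,0],"fingers": 6.5},{"dp": [3,2.1,0],"rotation": [0,0,0],"fingers": 6.5},{"dp": [3,2.1,0],"rotation": [0,0,0],"fingers": 6.5},{"dp": [3,2.1,0],"rotation": [0,0,0],"fingers": 6.5},{"dp": [2.7,2.2,0],"rotation": [0,0,0],"fingers": 6.5},{"dp": [0,0,0],"rotation": [0,0,0],"fingers": 6.5},{"dp": [0,0,0],"rotation": [0,0,0],"fingers": 6.5},{"dp": [0,0,0],"rotation": [0,0,0],"fingers": 6.5}]}}

```text
clock: 29.57
ee_pos: [564.1, 3.4, 163.6]
tcp_rot: [0.499, -0.498, -0.501, 0.502]
contact_force: [-1.1, 0.8, -0.2]
opening: 65.0
```

Run:
```python
from h import *
np.set_printoptions(precision=1,suppress=True)
s,R=st(); print(s["clock"],s["ee_pos"],s["opening"],np.degrees(np.arctan2(R[1,0],R[0,0])),R[:,1])
c=cam("scene"); crop(c,"p1",215,130,200,150,4)
```

```text
29.5667 [564.1   3.4 163.6] 65.01482659313037 90.36348410135697 [-0. -0. -1.]
```

View pics/p1.png

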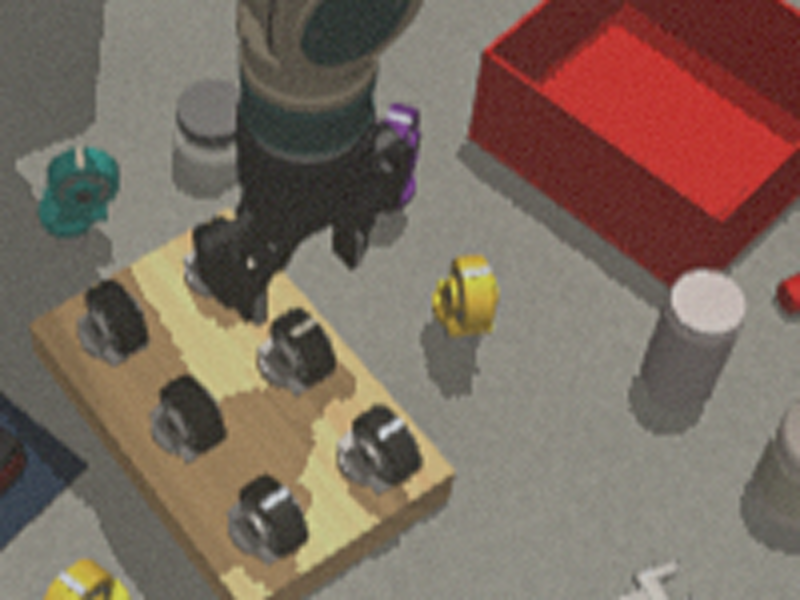

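Emit:
{"api": "drive_tool", "payload": {"moves": [{"dp": [0.1,0,-3],"rotation": [0,0,0],"fingers": 6.5},{"dp": [0,0,-3],"rotation": [0,0,0],"fingers": 6.5},{"dp": [0,0,-1.7],"rotation": [0,0,0],"fingers": 6.5},{"dp": [0,0,-0.6],"rotation": [0,0,0],"fingers": 6.5},{"dp": [0,0,0],"rotation": [0,0,0],"fingers": 6.5},{"dp": [0,0,0],"rotation": [0,0,0],"fingers": 6.5}]}}

```text
clock: 30.12
ee_pos: [565.4, 2.8, 81.7]
tcp_rot: [-0.499, 0.499, 0.501, -0.501]
contact_force: [0.0, -0.9, 0.8]
opening: 64.9
```

Emit:
{"api": "drive_tool", "payload": {"moves": [{"dp": [0,0,0],"rotation": [0,0,0],"fingers": 2.2},{"dp": [0,0,0],"rotation": [0,0,0],"fingers": 2.2},{"dp": [0,0,0],"rotation": [0,0,0],"fingers": 2.2},{"dp": [0,0,0],"rotation": [0,0,0],"fingers": 2.2},{"dp": [0,0,0],"rotation": [0,0,0],"fingers": 2.2},{"dp": [0,0,0],"rotation": [0,0,0],"fingers": 2.2},{"dp": [0,0,0.5],"rotation": [0,0,0],"fingers": 2.2}]}}

```text
clock: 30.7
ee_pos: [565.5, 3.5, 86.2]
tcp_rot: [0.499, -0.498, -0.501, 0.502]
contact_force: [1.1, -0.1, -3.2]
opening: 29.1
```

Emit:
{"api": "drive_tool", "payload": {"moves": [{"dp": [0,0,1.5],"rotation": [0,0,0],"fingers": 2.2},{"dp": [0,0,2.5],"rotation": [0,0,0],"fingers": 2.2},{"dp": [0,0,3],"rotation": [0,0,0],"fingers": 2.2},{"dp": [0,0,3],"rotation": [0,0,0],"fingers": 2.2},{"dp": [0,0,3],"rotation": [0,0,0],"fingers": 2.2},{"dp": [0,0,1.5],"rotation": [0,0,0],"fingers": 2.2}]}}

```text
clock: 31.2
ee_pos: [566.9, 3.0, 235.0]
tcp_rot: [-0.497, 0.5, 0.502, -0.501]
contact_force: [0.9, -0.1, -1.7]
opening: 29.1
```

Run:
```python
from h import *
np.set_printoptions(precision=1,suppress=True)
s,R=st(); print(s["clock"],s["ee_pos"],s["opening"],s["contact_force"])
c=cam("scene"); crop(c,"p2",215,90,230,190,3)
t=cam("top"); crop(t,"p2t",40,130,200,150,4)
```

```text
31.2 [566.9   3.  235. ] 29.092524386230366 [ 0.9 -0.1 -1.7]
```

View pics/p2.png

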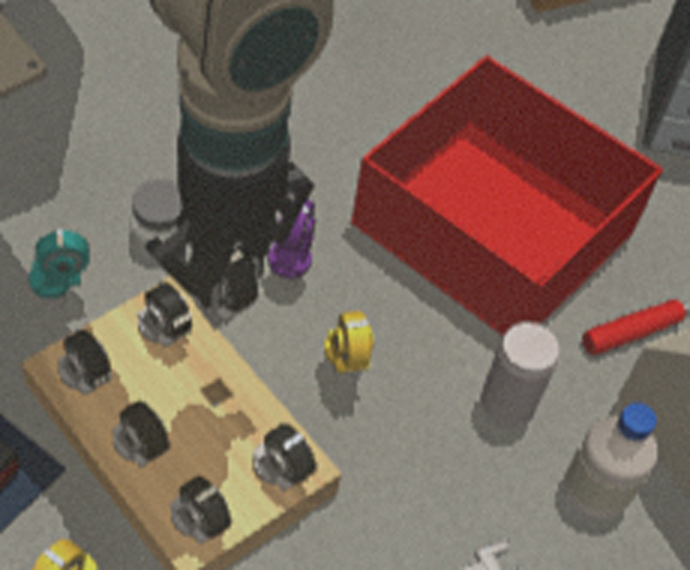

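View pics/p2t.png

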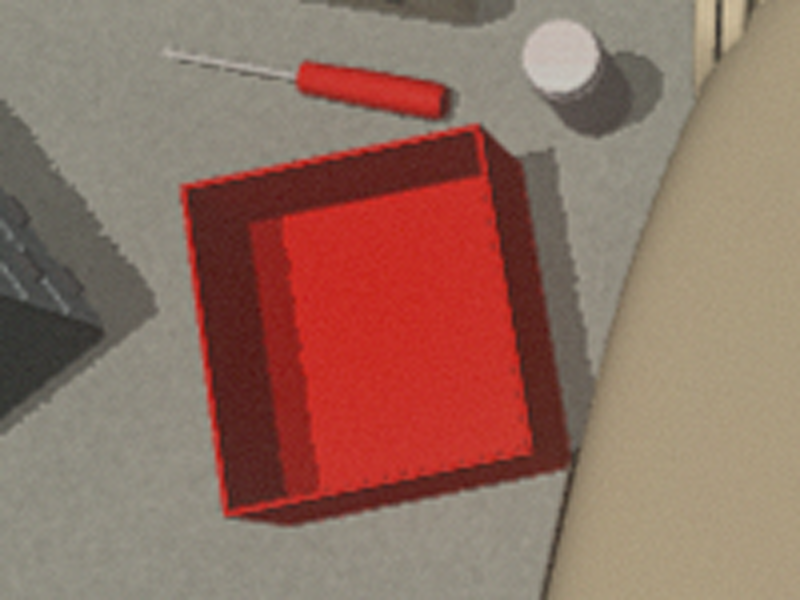

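Run:
```python
from h import *
np.set_printoptions(precision=1,suppress=True)
t=cam("top")
g=lambda p:np.array(p)/4+[40,130]
b=back(t,[g(p) for p in [(182,186),(478,126),(570,467),(226,515)]],100); print(b,b.mean(0))
f=back(t,[g(p) for p in [(486,177),(532,455)]],4); print("floor right edge",f)
```

```text
[[620.3 465.6 100. ]
 [652.6 281.6 100. ]
 [438.9 221.6 100. ]
 [416.  428.8 100. ]] [531.9 349.4 100. ]
floor right edge [[645.  304.    4. ]
 [456.7 270.    4. ]]
```

Run:
```python
from h import *
np.set_printoptions(precision=1,suppress=True)
t=cam("top")
g=lambda p:np.array(p)/4+[40,130]
b=back(t,[g(p) for p in [(182,186),(478,126),(532,455),(226,515)]],100); print(b,b.mean(0),np.linalg.norm(b[0]-b[1]),np.linalg.norm(b[0]-b[3]),np.degrees(np.arctan2(*(b[0]-b[3])[1::-1])))
```

```text
[[620.3 465.6 100. ]
 [652.6 281.6 100. ]
 [446.8 244.6 100. ]
 [416.  428.8 100. ]] [533.9 355.2 100. ] 186.88718708668682 207.5294610507124 10.214565522293425
```

Emit:
{"api": "drive_tool", "payload": {"moves": [{"dp": [-0.8,3.4,0],"rotation": [0,0,0],"fingers": 2.2},{"dp": [-0.8,3.4,0],"rotation": [0,0,0],"fingers": 2.2},{"dp": [-0.8,3.4,0],"rotation": [0,0,0],"fingers": 2.2},{"dp": [-0.8,3.4,0],"rotation": [0,0,0],"fingers": 2.2},{"dp": [-0.8,3.4,0],"rotation": [0,0,1],"fingers": 2.2},{"dp": [-0.8,3.4,0],"rotation": [0,0,2],"fingers": 2.2},{"dp": [-0.8,3.4,0],"rotation": [0,0,3],"fingers": 2.2},{"dp": [-0.8,3.4,0],"rotation": [0,0,2],"fingers": 2.2}]}}

```text
clock: 32.07
ee_pos: [499.2, 276.1, 228.0]
tcp_rot: [0.463, -0.461, -0.534, 0.537]
contact_force: [1.0, -0.3, -2.3]
opening: 28.6
```

Emit:
{"api": "drive_tool", "payload": {"moves": [{"dp": [-0.9,3.5,0],"rotation": [0,0,2],"fingers": 2.2},{"dp": [-0.9,3.5,0],"rotation": [0,0,0],"fingers": 2.2},{"dp": [0,0,0],"rotation": [0,0,0],"fingers": 2.2},{"dp": [0,0,0],"rotation": [0,0,0],"fingers": 2.2}]}}

```text
clock: 32.4
ee_pos: [481.4, 346.0, 228.1]
tcp_rot: [0.453, -0.452, -0.542, 0.546]
contact_force: [0.0, -1.1, -2.0]
opening: 29.1
```

Run:
```python
from h import *
np.set_printoptions(precision=1,suppress=True)
s,R=st(); print(s["clock"],s["ee_pos"],s["opening"],s["contact_force"])
c=cam("scene"); crop(c,"p3",300,60,180,150,4)
```

```text
32.4 [481.4 346.  228.1] 29.10224399514192 [ 0.  -1.1 -2. ]
```

View pics/p3.png

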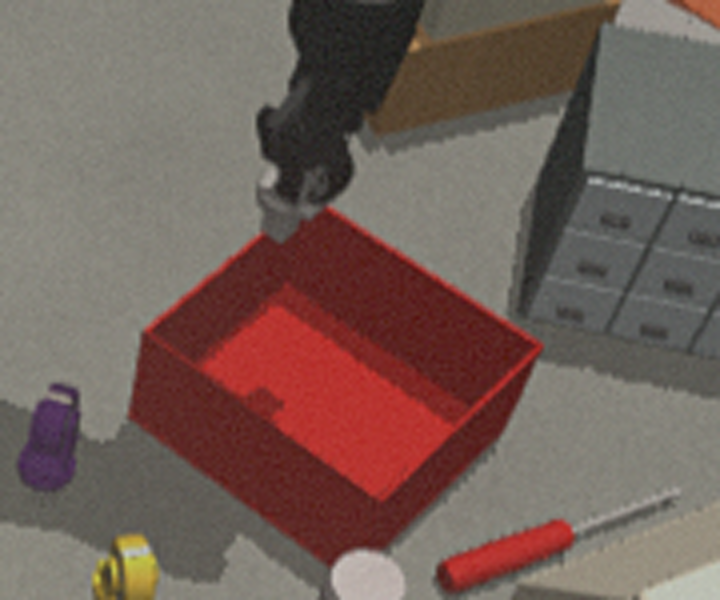

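Emit:
{"api": "drive_tool", "payload": {"moves": [{"dp": [2,0.3,0],"rotation": [0,0,0],"fingers": 2.2},{"dp": [0,0,-3],"rotation": [0,0,0],"fingers": 2.2},{"dp": [0,0,-4],"rotation": [0,0,0],"fingers": 2.2},{"dp": [0,0,-4],"rotation": [0,0,0],"fingers": 2.2},{"dp": [0,0,-2],"rotation": [0,0,0],"fingers": 2.2},{"dp": [0,0,-0.6],"rotation": [0,0,0],"fingers": 2.2},{"dp": [0,0,0],"rotation": [0,0,0],"fingers": 2.2}]}}

```text
clock: 33.03
ee_pos: [501.7, 345.6, 92.0]
tcp_rot: [0.454, -0.453, -0.54, 0.545]
contact_force: [0.6, -0.3, -2.0]
opening: 28.7
```

Emit:
{"api": "drive_tool", "payload": {"moves": [{"dp": [0,0,0],"rotation": [0,0,0],"fingers": 6},{"dp": [0,0,0],"rotation": [0,0,0],"fingers": 6},{"dp": [0,0,0],"rotation": [0,0,0],"fingers": 6},{"dp": [0,0,1],"rotation": [0,0,0],"fingers": 6},{"dp": [0,0,3],"rotation": [0,0,0],"fingers": 6},{"dp": [0,0,4],"rotation": [0,0,0],"fingers": 6},{"dp": [0,0,4],"rotation": [0,0,0],"fingers": 6}]}}

```text
clock: 33.62
ee_pos: [503.1, 348.1, 217.6]
tcp_rot: [0.453, -0.453, -0.543, 0.543]
contact_force: [1.0, 0.7, -0.4]
opening: 60.3
```

Run:
```python
from h import *
np.set_printoptions(precision=1,suppress=True)
s,R=st(); print(s["clock"],s["ee_pos"],s["opening"],s["contact_force"])
c=cam("scene"); crop(c,"p4",300,60,180,150,4)
t=cam("top"); crop(t,"p4t",40,130,300,150,2)
```

```text
33.6167 [503.1 348.1 217.6] 60.298006995656635 [ 1.   0.7 -0.4]
```

View pics/p4.png

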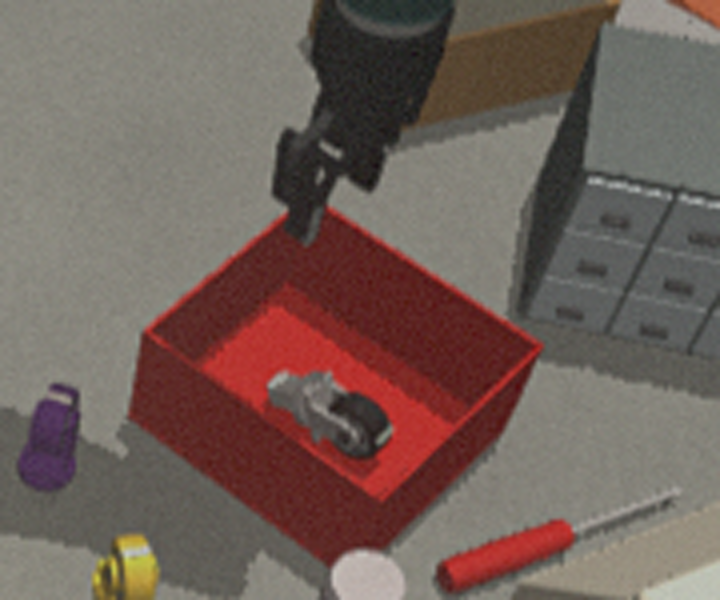

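View pics/p4t.png

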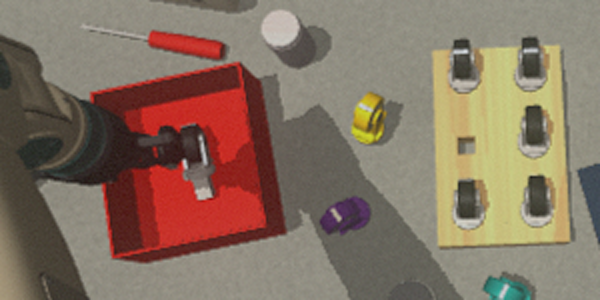

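M+ lies in the bin. I go back for F+.

Emit:
{"api": "drive_tool", "payload": {"moves": [{"dp": [1.5,-3.5,0],"rotation": [0,0,-2],"fingers": 6.5},{"dp": [1.5,-3.5,0],"rotation": [0,0,-2],"fingers": 6.5},{"dp": [1.5,-3.5,0],"rotation": [0,0,-2],"fingers": 6.5},{"dp": [1.5,-3.5,0],"rotation": [0,0,-2],"fingers": 6.5},{"dp": [1.5,-3.5,0],"rotation": [0,0,-2],"fingers": 6.5},{"dp": [1.5,-3.5,0],"rotation": [0,0,0],"fingers": 6.5},{"dp": [1.5,-3.5,0],"rotation": [0,0,0],"fingers": 6.5},{"dp": [1.5,-3.5,0],"rotation": [0,0,0],"fingers": 6.5}]}}

```text
clock: 34.38
ee_pos: [624.7, 66.7, 217.1]
tcp_rot: [-0.498, 0.499, 0.502, -0.501]
contact_force: [1.1, 0.9, 0.6]
opening: 65.4
```

Emit:
{"api": "drive_tool", "payload": {"moves": [{"dp": [1.5,-3.3,0],"rotation": [0,0,0],"fingers": 6.5},{"dp": [1.5,-3.2,0],"rotation": [0,0,0],"fingers": 6.5},{"dp": [0,0,-4],"rotation": [0,0,0],"fingers": 6.5},{"dp": [0,0,-1],"rotation": [0,0,0],"fingers": 6.5},{"dp": [0,0,0],"rotation": [0,0,0],"fingers": 6.5},{"dp": [0,0,0],"rotation": [0,0,0],"fingers": 6.5}]}}

```text
clock: 34.88
ee_pos: [653.0, 3.9, 165.5]
tcp_rot: [0.499, -0.498, -0.501, 0.502]
contact_force: [0.3, 0.3, 0.5]
opening: 64.8
```

Run:
```python
from h import *
np.set_printoptions(precision=1,suppress=True)
s,R=st(); print(s["clock"],s["ee_pos"],s["opening"],np.degrees(np.arctan2(R[1,0],R[0,0])),R[:,1])
```

```text
34.8833 [653.    3.9 165.5] 64.77623801528685 90.36430916707728 [-0.  0. -1.]
```

Emit:
{"api": "drive_tool", "payload": {"moves": [{"dp": [0,0,-3],"rotation": [0,0,0],"fingers": 6.5},{"dp": [0,0,-3],"rotation": [0,0,0],"fingers": 6.5},{"dp": [0,0,-1.8],"rotation": [0,0,0],"fingers": 6.5},{"dp": [0,0,-0.6],"rotation": [0,0,0],"fingers": 6.5},{"dp": [0,0,0],"rotation": [0,0,0],"fingers": 6.5},{"dp": [0,0,0],"rotation": [0,0,0],"fingers": 6.5}]}}

```text
clock: 35.38
ee_pos: [654.9, 4.0, 83.3]
tcp_rot: [-0.497, 0.499, 0.502, -0.501]
contact_force: [-0.8, -0.2, 1.1]
opening: 65.0
```

Emit:
{"api": "drive_tool", "payload": {"moves": [{"dp": [0,0,0],"rotation": [0,0,0],"fingers": 2.2},{"dp": [0,0,0],"rotation": [0,0,0],"fingers": 2.2},{"dp": [0,0,0],"rotation": [0,0,0],"fingers": 2.2},{"dp": [0,0,0],"rotation": [0,0,0],"fingers": 2.2},{"dp": [0,0,0],"rotation": [0,0,0],"fingers": 2.2},{"dp": [0,0,0],"rotation": [0,0,0],"fingers": 2.2},{"dp": [0,0,0.5],"rotation": [0,0,0],"fingers": 2.2}]}}

```text
clock: 35.97
ee_pos: [653.7, 4.1, 86.2]
tcp_rot: [-0.499, 0.498, 0.502, -0.501]
contact_force: [1.8, 1.5, -4.3]
opening: 28.7
```

Emit:
{"api": "drive_tool", "payload": {"moves": [{"dp": [0,0,1.5],"rotation": [0,0,0],"fingers": 2.2},{"dp": [0,0,2.5],"rotation": [0,0,0],"fingers": 2.2},{"dp": [0,0,3],"rotation": [0,0,0],"fingers": 2.2},{"dp": [0,0,3],"rotation": [0,0,0],"fingers": 2.2},{"dp": [0,0,3],"rotation": [0,0,0],"fingers": 2.2},{"dp": [0,0,1.5],"rotation": [0,0,0],"fingers": 2.2}]}}

```text
clock: 36.47
ee_pos: [654.9, 2.6, 235.4]
tcp_rot: [-0.497, 0.5, 0.502, -0.501]
contact_force: [0.2, -0.0, -0.2]
opening: 28.5
```

Run:
```python
from h import *
np.set_printoptions(precision=1,suppress=True)
s,R=st(); print(s["clock"],s["ee_pos"],s["opening"],s["contact_force"])
c=cam("scene"); crop(c,"p5",215,90,230,190,3)
t=cam("top"); crop(t,"p5t",40,130,300,150,2)
```

```text
36.4667 [654.9   2.6 235.4] 28.540123753008253 [ 0.2 -0.  -0.2]
```

View pics/p5.png

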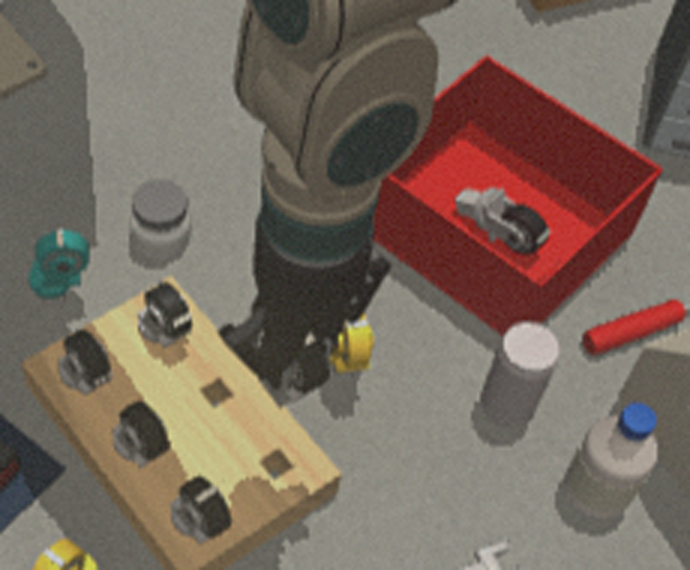

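View pics/p5t.png

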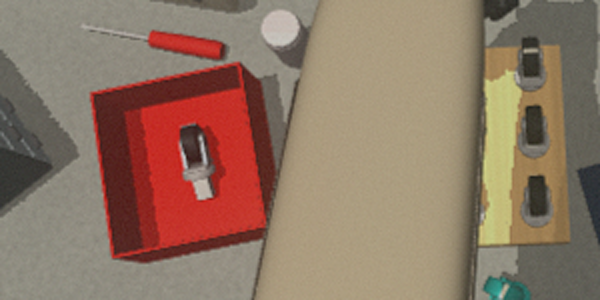

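Run:
```python
from h import *
np.set_printoptions(precision=1,suppress=True)
t=cam("top")
print(back(t,[(142,228.5),(138.5,212),(135,193.5)],25))
g=lambda p:np.array(p)/2+[40,130]
b=back(t,[g(p) for p in [(91,93),(240,63),(266,228),(114,257)]],100); print(b,b.mean(0))
```

```text
[[496.4 345.8  25. ]
 [540.1 356.2  25. ]
 [589.7 366.9  25. ]]
[[620.3 465.6 100. ]
 [652.5 280.3 100. ]
 [446.2 244.6 100. ]
 [416.6 427.7 100. ]] [533.9 354.6 100. ]
```

Emit:
{"api": "drive_tool", "payload": {"moves": [{"dp": [-1.3,3.6,0],"rotation": [0,0,0],"fingers": 2.2},{"dp": [-1.3,3.6,0],"rotation": [0,0,0],"fingers": 2.2},{"dp": [-1.3,3.6,0],"rotation": [0,0,0],"fingers": 2.2},{"dp": [-1.3,3.6,0],"rotation": [0,0,1],"fingers": 2.2},{"dp": [-1.3,3.6,0],"rotation": [0,0,2],"fingers": 2.2},{"dp": [-1.3,3.6,0],"rotation": [0,0,2],"fingers": 2.2},{"dp": [-1.3,3.6,0],"rotation": [0,0,2],"fingers": 2.2},{"dp": [-1.3,3.6,0],"rotation": [0,0,2],"fingers": 2.2}]}}

```text
clock: 37.28
ee_pos: [547.1, 292.0, 227.9]
tcp_rot: [0.458, -0.457, -0.538, 0.541]
contact_force: [1.0, -0.5, -2.0]
opening: 28.8
```

Emit:
{"api": "drive_tool", "payload": {"moves": [{"dp": [-1.3,3.6,0],"rotation": [0,0,1],"fingers": 2.2},{"dp": [-1.3,3.6,0],"rotation": [0,0,0],"fingers": 2.2},{"dp": [-1.3,3.2,0],"rotation": [0,0,0],"fingers": 2.2},{"dp": [0,0,0],"rotation": [0,0,0],"fingers": 2.2},{"dp": [0,0,0],"rotation": [0,0,0],"fingers": 2.2},{"dp": [0,0,0],"rotation": [0,0,0],"fingers": 2.2}]}}

```text
clock: 37.78
ee_pos: [509.5, 394.3, 228.7]
tcp_rot: [0.453, -0.453, -0.541, 0.545]
contact_force: [-0.2, -0.5, -1.8]
opening: 29.0
```

Emit:
{"api": "drive_tool", "payload": {"moves": [{"dp": [0,0,-3],"rotation": [0,0,0],"fingers": 2.2},{"dp": [0,0,-4],"rotation": [0,0,0],"fingers": 2.2},{"dp": [0,0,-3.5],"rotation": [0,0,0],"fingers": 2.2},{"dp": [0,0,-1.8],"rotation": [0,0,0],"fingers": 2.2},{"dp": [0,0,-0.5],"rotation": [0,0,0],"fingers": 2.2},{"dp": [0,0,0],"rotation": [0,0,0],"fingers": 2.2}]}}

```text
clock: 38.28
ee_pos: [509.4, 392.7, 100.3]
tcp_rot: [0.454, -0.453, -0.54, 0.545]
contact_force: [0.4, 0.2, -1.7]
opening: 28.8
```

Emit:
{"api": "drive_tool", "payload": {"moves": [{"dp": [0,0,0],"rotation": [0,0,0],"fingers": 4.6},{"dp": [0,0,0],"rotation": [0,0,0],"fingers": 4.6},{"dp": [0,0,0],"rotation": [0,0,0],"fingers": 4.6},{"dp": [0,0,1],"rotation": [0,0,0],"fingers": 4.6},{"dp": [0,0,3],"rotation": [0,0,0],"fingers": 4.6},{"dp": [0,0,4],"rotation": [0,0,0],"fingers": 4.6},{"dp": [0,0,4],"rotation": [0,0,0],"fingers": 5}]}}

```text
clock: 38.87
ee_pos: [510.1, 395.1, 225.4]
tcp_rot: [0.453, -0.453, -0.543, 0.543]
contact_force: [0.2, 0.6, 0.3]
opening: 49.8
```

Run:
```python
from h import *
np.set_printoptions(precision=1,suppress=True)
s,R=st(); print(s["clock"],s["ee_pos"],s["opening"],s["contact_force"])
c=cam("scene"); crop(c,"p6",300,60,180,150,4)
t=cam("top"); crop(t,"p6t",40,130,300,150,2)
```

```text
38.8667 [510.1 395.1 225.4] 49.83369052850909 [0.2 0.6 0.3]
```

View pics/p6.png

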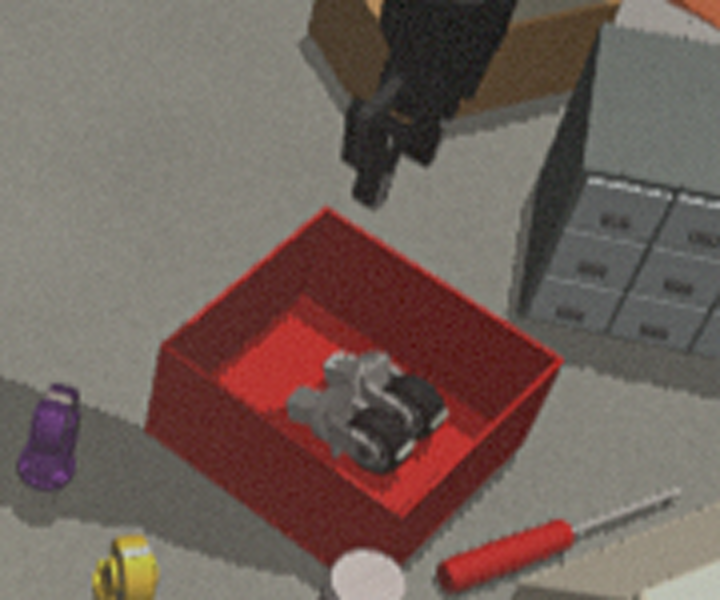

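View pics/p6t.png

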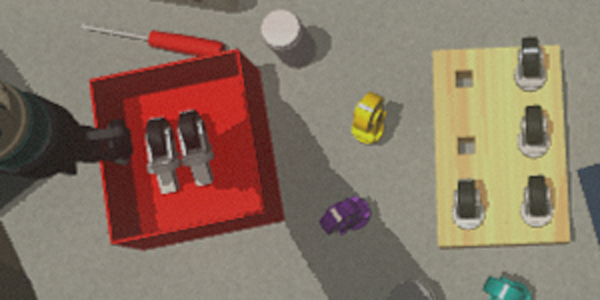

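Run:
```python
from h import *
np.set_printoptions(precision=1,suppress=True)
t=cam("top"); crop(t,"b1",70,130,130,130,5)
```

```text
(no output)
```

View pics/b1.png

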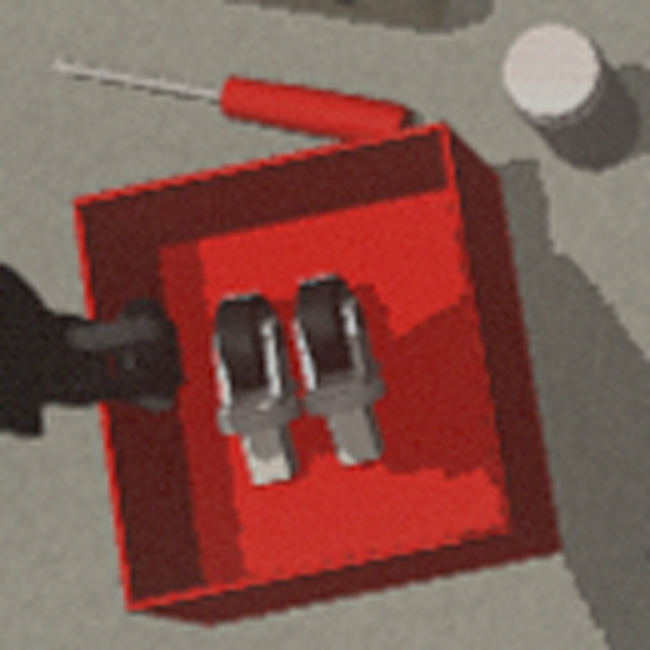

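Run:
```python
from h import *
np.set_printoptions(precision=1,suppress=True)
t=cam("top")
b=back(t,[(85.6,170.6),(158.6,155),(172,236),(96,251.6)],100); print(b,b.mean(0),np.degrees(np.arctan2(*(b[0]-b[3])[1::-1])))
g=lambda p:np.array(p)/5+[70,130]
print(back(t,[g(p) for p in[(268,475),(247,320),(360,455),(325,300)]],25))
print("screwdriver",back(t,[g((225,95)),g((405,120))],15), "can",back(t,[g((552,70))],100))
t0=cv2.imread("pics/top0.png"); cv2.imwrite("pics/sd.png",np.vstack([cv2.resize(x[130:180,70:200],None,fx=5,fy=5) for x in (t0,t["color"][:,:,::-1])]))
```

```text
[[635.4 466.1 100. ]
 [669.4 284.2 100. ]
 [465.6 247.4 100. ]
 [433.2 430.8 100. ]] [550.9 357.1 100. ] 9.907163485122217
[[507.  394.2  25. ]
 [589.7 408.2  25. ]
 [516.1 346.4  25. ]
 [599.1 367.2  25. ]]
screwdriver [[716.5 428.6  15. ]
 [699.1 330.3  15. ]] can [[696.1 229.9 100. ]]
```

View pics/sd.png

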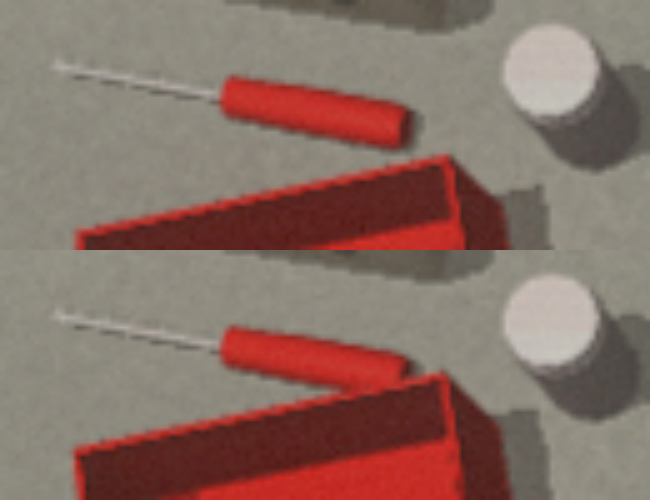

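The bin was knocked about 17 mm in +x; the screwdriver did not move. The bin centre is now (551, 357). Next is F-.

Emit:
{"api": "drive_tool", "payload": {"moves": [{"dp": [1.1,-3.7,0],"rotation": [0,0,-2],"fingers": 6.5},{"dp": [1.1,-3.7,0],"rotation": [0,0,-2],"fingers": 6.5},{"dp": [1.1,-3.7,0],"rotation": [0,0,-2],"fingers": 6.5},{"dp": [1.1,-3.7,0],"rotation": [0,0,-2],"fingers": 6.5},{"dp": [1.1,-3.7,0],"rotation": [0,0,-2],"fingers": 6.5},{"dp": [1.1,-3.7,0],"rotation": [0,0,0],"fingers": 6.5},{"dp": [1.1,-3.7,0],"rotation": [0,0,0],"fingers": 6.5},{"dp": [1.1,-3.7,0],"rotation": [0,0,0],"fingers": 6.5}]}}

```text
clock: 39.73
ee_pos: [597.7, 97.5, 222.0]
tcp_rot: [0.499, -0.498, -0.501, 0.502]
contact_force: [-0.4, -0.1, -0.2]
opening: 65.1
```

Emit:
{"api": "drive_tool", "payload": {"moves": [{"dp": [1.1,-3.7,0],"rotation": [0,0,0],"fingers": 6.5},{"dp": [1.1,-3.7,0],"rotation": [0,0,0],"fingers": 6.5},{"dp": [1.1,-3.7,0],"rotation": [0,0,0],"fingers": 6.5},{"dp": [1.1,-3.7,-1],"rotation": [0,0,0],"fingers": 6.5},{"dp": [1.1,-3.3,-2],"rotation": [0,0,0],"fingers": 6.5},{"dp": [0,0,-2],"rotation": [0,0,0],"fingers": 6.5},{"dp": [0,0,0],"rotation": [0,0,0],"fingers": 6.5},{"dp": [0,0,0],"rotation": [0,0,0],"fingers": 6.5}]}}

```text
clock: 40.4
ee_pos: [651.3, -81.3, 170.6]
tcp_rot: [0.501, -0.497, -0.5, 0.502]
contact_force: [-0.3, 0.1, 0.7]
opening: 65.2
```

Run:
```python
from h import *
np.set_printoptions(precision=1,suppress=True)
s,R=st(); print(s["clock"],s["ee_pos"],s["opening"],np.degrees(np.arctan2(R[1,0],R[0,0])),R[:,1])
```

```text
40.4 [651.3 -81.3 170.6] 65.24274107372646 90.29551996053122 [-0.  0. -1.]
```

Emit:
{"api": "drive_tool", "payload": {"moves": [{"dp": [0.2,-0.1,-3],"rotation": [0,0,0],"fingers": 6.5},{"dp": [0,0,-3.3],"rotation": [0,0,0],"fingers": 6.5},{"dp": [0,0,-2],"rotation": [0,0,0],"fingers": 6.5},{"dp": [0,0,-0.6],"rotation": [0,0,0],"fingers": 6.5},{"dp": [0,0,0],"rotation": [0,0,0],"fingers": 6.5},{"dp": [0,0,0],"rotation": [0,0,0],"fingers": 6.5}]}}

```text
clock: 40.9
ee_pos: [656.4, -81.9, 85.7]
tcp_rot: [-0.498, 0.499, 0.502, -0.501]
contact_force: [0.2, 0.3, 0.4]
opening: 65.0
```

Emit:
{"api": "drive_tool", "payload": {"moves": [{"dp": [0,0,0],"rotation": [0,0,0],"fingers": 2.2},{"dp": [0,0,0],"rotation": [0,0,0],"fingers": 2.2},{"dp": [0,0,0],"rotation": [0,0,0],"fingers": 2.2},{"dp": [0,0,0],"rotation": [0,0,0],"fingers": 2.2},{"dp": [0,0,0],"rotation": [0,0,0],"fingers": 2.2},{"dp": [0,0,0],"rotation": [0,0,0],"fingers": 2.2},{"dp": [0,0,0.5],"rotation": [0,0,0],"fingers": 2.2}]}}

```text
clock: 41.48
ee_pos: [656.7, -82.1, 89.5]
tcp_rot: [-0.498, 0.499, 0.503, -0.501]
contact_force: [3.8, 1.5, -5.1]
opening: 29.1
```

Emit:
{"api": "drive_tool", "payload": {"moves": [{"dp": [0,0,1.5],"rotation": [0,0,0],"fingers": 2.2},{"dp": [0,0,2.5],"rotation": [0,0,0],"fingers": 2.2},{"dp": [0,0,3],"rotation": [0,0,0],"fingers": 2.2},{"dp": [0,0,3],"rotation": [0,0,0],"fingers": 2.2},{"dp": [0,0,3],"rotation": [0,0,0],"fingers": 2.2},{"dp": [0,0,1.5],"rotation": [0,0,0],"fingers": 2.2},{"dp": [0,0,0],"rotation": [0,0,0],"fingers": 2.2}]}}

```text
clock: 42.07
ee_pos: [658.0, -83.7, 239.5]
tcp_rot: [-0.496, 0.501, 0.503, -0.5]
contact_force: [1.0, -0.3, -1.2]
opening: 29.0
```

Run:
```python
from h import *
np.set_printoptions(precision=1,suppress=True)
s,R=st(); print(s["clock"],s["ee_pos"],s["opening"],s["contact_force"])
c=cam("scene"); crop(c,"p7",215,90,230,190,3)
t=cam("top"); crop(t,"p7t",40,130,300,150,2)
```

```text
42.0667 [658.  -83.7 239.5] 28.95063786256995 [ 1.  -0.3 -1.2]
```

View pics/p7.png

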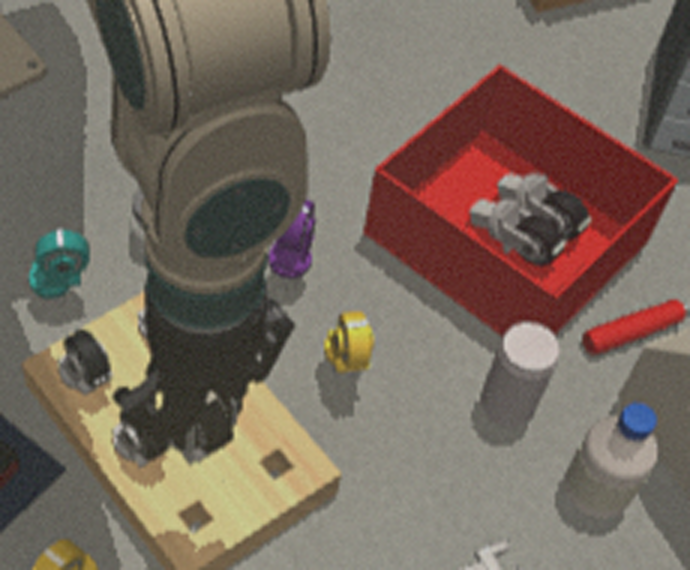

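View pics/p7t.png

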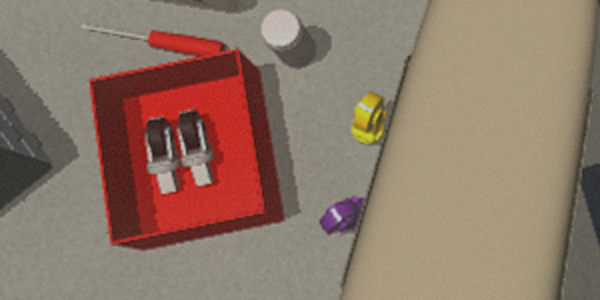

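Emit:
{"api": "drive_tool", "payload": {"moves": [{"dp": [-1.1,3.6,0],"rotation": [0,0,0],"fingers": 2.2},{"dp": [-1.1,3.6,0],"rotation": [0,0,0],"fingers": 2.2},{"dp": [-1.1,3.6,0],"rotation": [0,0,0],"fingers": 2.2},{"dp": [-1.1,3.6,0],"rotation": [0,0,1],"fingers": 2.2},{"dp": [-1.1,3.6,0],"rotation": [0,0,2],"fingers": 2.2},{"dp": [-1.1,3.6,0],"rotation": [0,0,2],"fingers": 2.2},{"dp": [-1.1,3.6,0],"rotation": [0,0,2],"fingers": 2.2},{"dp": [-1.1,3.6,0],"rotation": [0,0,2],"fingers": 2.2}]}}

```text
clock: 42.83
ee_pos: [564.9, 206.2, 230.9]
tcp_rot: [0.458, -0.456, -0.538, 0.541]
contact_force: [1.1, 0.3, -2.3]
opening: 29.0
```

Emit:
{"api": "drive_tool", "payload": {"moves": [{"dp": [-1.2,3.6,0],"rotation": [0,0,1],"fingers": 2.2},{"dp": [-1.2,3.6,0],"rotation": [0,0,0],"fingers": 2.2},{"dp": [-1.2,3.5,0],"rotation": [0,0,0],"fingers": 2.2},{"dp": [0,0,0],"rotation": [0,0,0],"fingers": 2.2},{"dp": [0,0,0],"rotation": [0,0,0],"fingers": 2.2},{"dp": [0,0,0],"rotation": [0,0,0],"fingers": 2.2}]}}

```text
clock: 43.33
ee_pos: [530.3, 311.6, 231.7]
tcp_rot: [0.453, -0.452, -0.542, 0.545]
contact_force: [0.1, 0.4, -1.5]
opening: 28.6
```

Emit:
{"api": "drive_tool", "payload": {"moves": [{"dp": [0.2,0,-3],"rotation": [0,0,0],"fingers": 2.2},{"dp": [0,0,-4],"rotation": [0,0,0],"fingers": 2.2},{"dp": [0,0,-3.8],"rotation": [0,0,0],"fingers": 2.2},{"dp": [0,0,-1.8],"rotation": [0,0,0],"fingers": 2.2},{"dp": [0,0,-0.5],"rotation": [0,0,0],"fingers": 2.2},{"dp": [0,0,0],"rotation": [0,0,0],"fingers": 2.2}]}}

```text
clock: 43.83
ee_pos: [532.1, 310.0, 100.4]
tcp_rot: [0.454, -0.453, -0.541, 0.544]
contact_force: [-0.2, -0.7, -2.3]
opening: 28.4
```

Emit:
{"api": "drive_tool", "payload": {"moves": [{"dp": [0,0,0],"rotation": [0,0,0],"fingers": 4.6},{"dp": [0,0,0],"rotation": [0,0,0],"fingers": 4.6},{"dp": [0,0,0],"rotation": [0,0,0],"fingers": 4.6},{"dp": [0,0,1],"rotation": [0,0,0],"fingers": 4.6},{"dp": [0,0,3],"rotation": [0,0,0],"fingers": 4.6},{"dp": [0,0,4],"rotation": [0,0,0],"fingers": 4.6},{"dp": [0,0,4],"rotation": [0,0,0],"fingers": 5}]}}

```text
clock: 44.42
ee_pos: [533.0, 312.2, 225.5]
tcp_rot: [0.453, -0.453, -0.543, 0.543]
contact_force: [0.6, 0.8, 0.2]
opening: 49.8
```

Emit:
{"api": "drive_tool", "payload": {"moves": [{"dp": [-3,-3,1],"rotation": [0,0,0],"fingers": 5},{"dp": [-3,-3,1],"rotation": [0,0,0],"fingers": 5},{"dp": [-3,-3,0],"rotation": [0,0,0],"fingers": 5},{"dp": [-3,-3,0],"rotation": [0,0,0],"fingers": 5},{"dp": [0,0,0],"rotation": [0,0,0],"fingers": 5},{"dp": [0,0,0],"rotation": [0,0,0],"fingers": 5},{"dp": [0,0,0],"rotation": [0,0,0],"fingers": 5}]}}

```text
clock: 45.0
ee_pos: [418.2, 196.3, 244.2]
tcp_rot: [-0.452, 0.454, 0.544, -0.542]
contact_force: [0.1, 0.7, 0.9]
opening: 49.9
```

Run:
```python
from h import *
np.set_printoptions(precision=1,suppress=True)
s,R=st(); print(s["clock"],s["ee_pos"],s["opening"],s["contact_force"])
c=cam("scene"); cv2.imwrite("pics/e_s.png",c["color"][:,:,::-1]); crop(c,"e_rack",150,80,300,220,2)
t=cam("top"); crop(t,"e_top",40,130,370,170,2)
```

```text
45.0 [418.2 196.3 244.2] 49.90314444931175 [0.1 0.7 0.9]
```

View pics/e_rack.png

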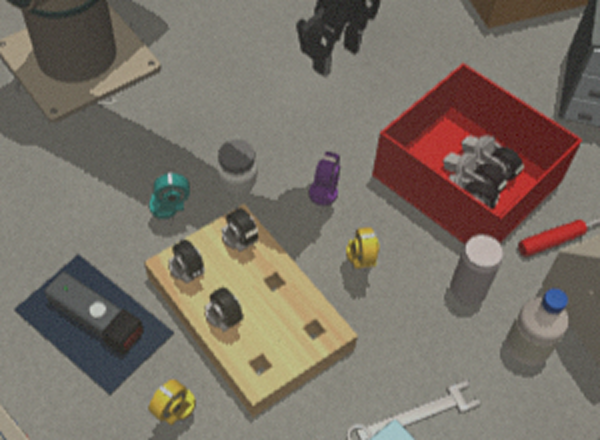

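View pics/e_top.png

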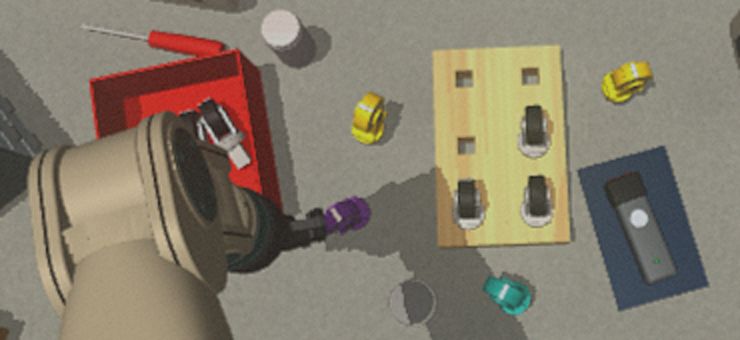

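Run:
```python
from h import *
c=cam("scene"); crop(c,"e_bin",330,105,120,95,6); crop(c,"e_rk",215,170,120,120,5)
```

```text
(no output)
```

View pics/e_bin.png

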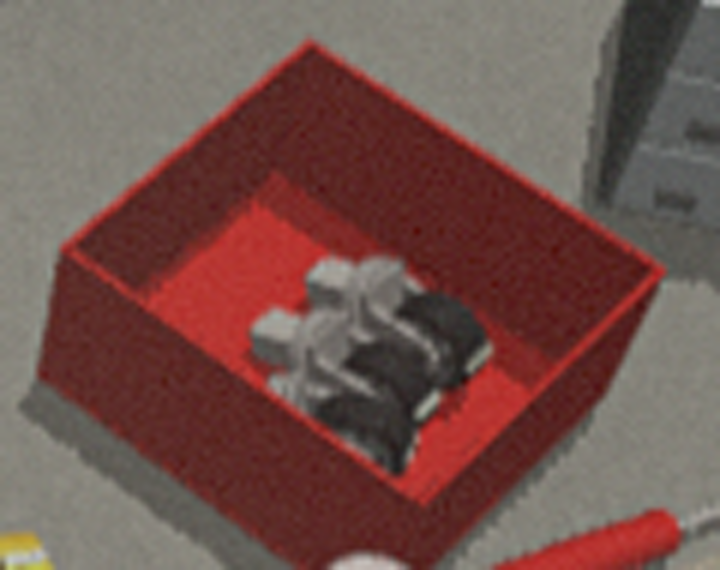

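View pics/e_rk.png

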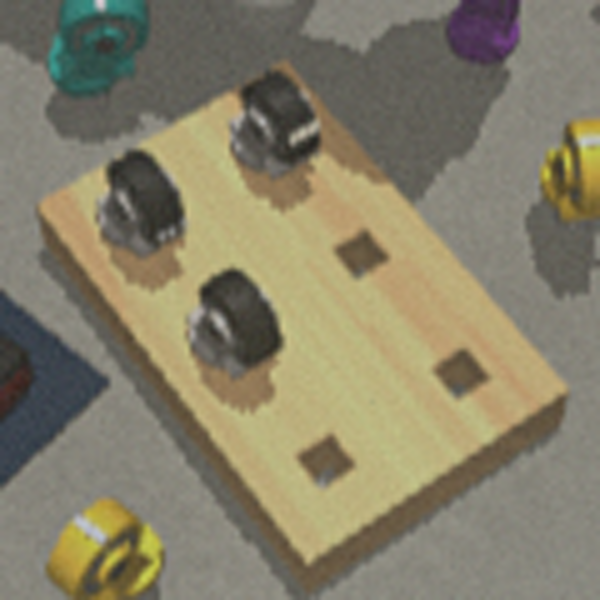

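Three casters lie in the bin and three stand seated in the rack. The scanner is on its mat and the arm is clear, so I hand the job in.

Run:
```python
from h import *
print(order.finish_job())
```

```text
the job is handed in; nothing more can be done
None
```

I handed the job in at about 45 s on the robot's clock; no verdict is reported.

- **Scan:** I held the scanner on the monitor's label for over 1.3 s. By my measurement the aim point was within about 1 mm of the label centre and 0.02 rad of square, with the window about 10 cm away. It lies back flat on its blue mat.
- **Free wheels:** Both casters in the column nearest the robot and the middle one on the robot's right run freely. Their white marks came all the way round in the pictures, and I left them upright in their sockets.
- **Binding wheels:** The middle and far casters on the left and the far one on the right bind. The two on the left did not turn under 18 to 32 N of drag. The far right one turned both ways but bounced off a stop near -60°.
- **Scrap bin:** All three binding casters lie on the bin floor, which the last picture confirms.
- **Bystanders:** The purple, turquoise and yellow look-alikes were not touched. The bin moved about 17 mm during the second drop, so I re-measured it before the third. It stopped close to the screwdriver, which had not moved when I compared it with the first picture just after that. In the last pictures the other bystanders look where they started.

**Not confirmed:** I judged the wheel angles from the marks only, since no direct reading was available.

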